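# Lay three columns in the V-grooves of a column rest

### The job

Slide the movable saddle of the column rest along its rods until it stands centred over the black line on the base; then lay the three steel columns across the two saddles, each in the pair of V-grooves made for its thickness (thickest in the widest, thinnest in the narrowest), cradled in both grooves with its end nuts outside the saddles. Set the columns down, do not drop them, and leave the saddle on the line and the bottle, measuring cylinder, beaker and pot standing where they are.

Things in the scene. Friction and masses are not known exactly. Their poses are not given: they have to be found in the camera images.
- column_rest: Fixed rest: white base (12 mm high, x -76 to 138, y +-128 mm), two grey saddle plates across it (12 mm thick, 224 wide, tops 50 mm above the bench), each with three 90-degree V-grooves. Origin: on the bench, midway between fixed saddle (x = -44 mm) and black line (x = 44). x: level, along the columns, from fixed to sliding saddle; y: across, from narrowest to widest groove; z up.
- carriage (a joint): Travel of the sliding saddle on two rods (10 mm thick, axes 22 mm up, at y = +-42 mm; cross bar 33 mm high at x 123 to 135), in m. 0: parked, its mid-plane at rest x = 104 mm; grows towards the fixed saddle (rest -x), up to 0.115; at 0.060 it stands on the line. Friction about 4 N plus 8 N s/m; stays where left. Same grooves as the fixed saddle.
- carriage_knob (a point): Knurled round steel knob, 18 mm thick, 36 mm tall, upright on top of the sliding saddle between its narrow and medium grooves, fixed to it, to move it by. The point is on the knob's axis, in the saddle's mid-plane, 70 mm above the bench (knob top 86 mm).
- carriage_foot (a point): Middle of the sliding saddle's foot, in its mid-plane, at the height of the line: where the saddle stands. Small dark pointers at both ends of the saddle mark this mid-plane. Axes as the rest's.
- line (a point): Middle of the black line, 2.4 mm wide, that crosses the whole base plate at rest x = 44 mm: where the middle of the sliding saddle belongs for these columns. Axes as the rest's.
- thick_column: Loose plain steel column: round barrel 36 mm thick and 116 mm long with a hexagonal nut at each end (46 mm across flats, 22 mm long) and a 5 mm stub beyond; 170 mm over all, about 450 g. Alike end for end. Origin: its middle, on its axis; x along its axis. It starts lying on the bench on its nuts, axis 23 mm up, among the other columns.
- medium_column: Loose plain steel column: round barrel 26 mm thick and 116 mm long with a hexagonal nut at each end (36 mm across flats, 22 mm long) and a 5 mm stub beyond; 170 mm over all, about 300 g. Alike end for end. Origin: its middle, on its axis; x along its axis. It starts lying on the bench on its nuts, axis 18 mm up, among the other columns.
- thin_column: Loose plain steel column: round barrel 18 mm thick and 116 mm long with a hexagonal nut at each end (28 mm across flats, 22 mm long) and a 5 mm stub beyond; 170 mm over all, about 200 g. Alike end for end. Origin: its middle, on its axis; x along its axis. It starts lying on the bench on its nuts, axis 14 mm up, among the other columns.
- groove_thick (a point): The widest pair of V-grooves (44 mm wide at the mouth, relief slot 10 mm wide), at rest y = 80 mm. The point: middle of the thick column when cradled in both, 53.5 mm above the bench, midway between the fixed saddle and the line; axes as the rest's. With the sliding saddle on the line, 8 mm of play each way along x before a nut meets a saddle.
- groove_medium (a point): The middle pair of V-grooves (32 mm wide at the mouth, relief slot 8 mm wide), at rest y = 0 mm. The point: middle of the medium column when cradled in both, 52.4 mm above the bench, midway between the fixed saddle and the line; axes as the rest's. With the sliding saddle on the line, 8 mm of play each way along x before a nut meets a saddle.
- groove_thin (a point): The narrowest pair of V-grooves (22 mm wide at the mouth, relief slot 5 mm wide), at rest y = -80 mm. The point: middle of the thin column when cradled in both, 51.7 mm above the bench, midway between the fixed saddle and the line; axes as the rest's. With the sliding saddle on the line, 8 mm of play each way along x before a nut meets a saddle.
- measuring_cylinder: Bystander: tall glass measuring cylinder on a blue foot, 66 mm across the foot, 240 mm high, loose, stands between the columns and the rest. Origin: under its middle, on the bench; z up.
- amber_bottle: Bystander: amber bottle with blue cap, 68 mm thick, 142 mm high, loose, stands between the columns and the rest. Origin: under its middle, on the bench; z up.
- beaker: Bystander: small glass beaker, 52 mm thick, 68 mm high, loose. Origin: under its middle; z up.
- sample_pot: Bystander: white sample pot with lid, 54 mm thick, 68 mm high, loose. Origin: under its middle; z up.

How it is judged:
On the way, in this order (a step that is already met when the one before it is completed fails the run):
1. the sliding saddle stands centred over the black line (within 4 mm) (x of carriage_foot in the frame of line between -0.004 and 0.004 m), for 0.3 s.
2. after that, a first column lies cradled in the grooves for its thickness (((y of thick_column in the frame of groove_thick between -0.004 and 0.004 m and z of thick_column in the frame of groove_thick between -0.003 and 0.003 m and x of thick_column in the frame of groove_thick between -0.014 and 0.014 m and angle between the x axis of thick_column and the x axis of column_rest, either way round below 0.04 rad and linear speed of thick_column below 0.02 m/s) or (y of medium_column in the frame of groove_medium between -0.004 and 0.004 m and z of medium_column in the frame of groove_medium between -0.003 and 0.003 m and x of medium_column in the frame of groove_medium between -0.014 and 0.014 m and angle between the x axis of medium_column and the x axis of column_rest, either way round below 0.04 rad and linear speed of medium_column below 0.02 m/s) or (y of thin_column in the frame of groove_thin between -0.004 and 0.004 m and z of thin_column in the frame of groove_thin between -0.003 and 0.003 m and x of thin_column in the frame of groove_thin between -0.014 and 0.014 m and angle between the x axis of thin_column and the x axis of column_rest, either way round below 0.04 rad and linear speed of thin_column below 0.02 m/s))), for 0.2 s.
At the end, for the whole second after the job is handed in: The sliding saddle stands within 4 mm of the black line. Each column lies at rest in the pair of grooves for its thickness: its middle within 4 mm sideways, 3 mm in height and 14 mm lengthwise of the groove's point, its axis within 0.04 rad of the grooves' direction (all of step 1 and y of thick_column in the frame of groove_thick between -0.004 and 0.004 m and z of thick_column in the frame of groove_thick between -0.003 and 0.003 m and x of thick_column in the frame of groove_thick between -0.014 and 0.014 m and angle between the x axis of each of thick_column, medium_column, thin_column and the x axis of column_rest, either way round below 0.04 rad and linear speed of each of thick_column, medium_column, thin_column below 0.02 m/s and y of medium_column in the frame of groove_medium between -0.004 and 0.004 m and z of medium_column in the frame of groove_medium between -0.003 and 0.003 m and x of medium_column in the frame of groove_medium between -0.014 and 0.014 m and y of thin_column in the frame of groove_thin between -0.004 and 0.004 m and z of thin_column in the frame of groove_thin between -0.003 and 0.003 m and x of thin_column in the frame of groove_thin between -0.014 and 0.014 m); the robot touches nothing.
It fails at once if the measuring cylinder, bottle, beaker or sample pot is pushed more than 25 mm or tipped more than 0.3 rad (distance of any of measuring_cylinder, amber_bottle, beaker, sample_pot from where it was at the start of the episode above 0.025 m or angle between any of measuring_cylinder, amber_bottle, beaker, sample_pot's own z axis and vertical above 0.3 rad).
It fails at once if the thick column is dropped (faster than 0.5 m/s with no finger on it) (linear speed of thick_column above 0.5 m/s and contact force between the fingers and thick_column below 0.05 N).
It fails at once if the medium column is dropped (faster than 0.5 m/s with no finger on it) (linear speed of medium_column above 0.5 m/s and contact force between the fingers and medium_column below 0.05 N).
It fails at once if the thin column is dropped (faster than 0.5 m/s with no finger on it) (linear speed of thin_column above 0.5 m/s and contact force between the fingers and thin_column below 0.05 N).
It also fails if it takes over 72 s, if anything falls off the work surface, if the arm or the gripper's body presses on something with over 40 N, if the wrist force passes 120 N, or if a joint passes its speed limit or range.

### The arm

A 6-joint arm with a two-finger parallel gripper is mounted at the origin on a cart in front of the work surface, level with it; the furniture and walls round the work are solid. World frame = base frame: x ahead of the robot, y to its left, z up, the work surface at z = 0. Lengths are in m, angles in rad, forces in N, time in s.
With the tool pointing down it reaches from about 0.3 to 0.775 m from the base axis. Payload 14.6 kg.
Tool frame: the origin (TCP) lies at the very end of the fingers, on their centre line; the grasp point (between the pads) lies 19 mm behind it; z points along the fingers, y is the direction in which the jaws open and shut (so a half turn about z gives the same grasp; the last joint's range is limited). The gripper opens to 94 mm and grips with 3 to 60 N. Pads are 16 mm wide; open, the fingers measure 119 mm over their backs; the gripper's body (75 mm by 177 mm) begins 78 mm behind the grasp point.
Start: joints at [1.217, 0.3, 1.521, -0, 1.321, -0.067], TCP at [0.156, 0.528, 0.205] pointing down, gripper open.
Joint ranges: [-3.03, 3.03], [-0.79, 2.21], [0.23, 2.52], [-1.04, 4.18], [0, 3.07], [-2.55, 2.55]. Speed limits (rad/s): [2.22, 2.22, 2.57, 3.14, 3.14, 3.14].

### API

Orientations are given as [roll, pitch, yaw] about the fixed x, y, z axes, in that order (R = Rz(yaw) Ry(pitch) Rx(roll)).
In Python, from station import get_obs, vision, hand_in gives the robot as it stands.
- The arm moves only by the tool play_rows, never from a script. Its argument "moves" is a list of rows, each an object with "claw": the opening, from 0 (shut) to 1 (fully open); "linear": the shift along the tool's x, y, z in mm, a list of three; "turn": the turn, a rotation vector about the tool's x, y, z in rad, a list of three. In form: [{"claw": claw, "linear": [tx, ty, tz], "turn": [ax, ay, az]}, ...]. A call has 1 to 8 rows; each row is the pose to reach, as a shift and turn from the pose measured when the call began, along the tool's axes at that moment; what a row does not reach only later rows make up. A row lasts 1/8 s, in which the tool goes at most 62.5 mm and 10.7 degrees, less where a joint would pass 70% of its speed; a pose out of reach is approached as far as the arm can. A call with a gripper value outside its range is refused whole. The fingers move at their own pace and stop on an object; "force" is the grip in N (left out, the last holds). Time passes only in rows, so rows that repeat a pose let the fingers close. It gives the time, the measured TCP pose, the force and the opening at its end, in the units of the state.
- get_obs(): the state, without advancing time (a new reading comes with each control period).
- vision.camera(name): name is "side" or "top" or "wrist"; returns the picture (400x640x3 uint8, blue, green, red); there is no depth.
- vision.camera_info(name): a dict with "camera_matrix" (3x3 intrinsics, pixels), "rvec" (rotation vector, rad) and "tvec" (3), from world to camera coordinates, as OpenCV has them; the wrist camera has in their place "mount" (4x4, takes a point from camera to tool coordinates, whose origin is the TCP and whose axes are the flange's). Camera axes: x right, y down, z forward; pixel columns grow to the right and rows downward; lengths in m; the calibration is good to about 2 mm. A picture is of the moment at which its call begins: read the wrist's pose just before it. camera_info takes no time and is no camera call.
- hand_in(): hands the job in, once; it reports no verdict.
The state is a dict: "time_s": time; "qpos": joint angles; "joint_vel": joint speeds; "tau": joint torques, N m; "ee_pos": TCP position; "eef_rot": TCP orientation; "force": force on the tool from outside, world axes, zero at the start; "moment": the same for the moment, N m; "grip_width": finger opening in m.
Only numpy, scipy, OpenCV 4.12 (cv2) and the standard library are available. Lean on these libraries where they do the work, as an engineer would, in place of code of your own. Each camera call takes 0.05 s, during which the arm holds its last target.

## Working session

There is one attempt and no reset: what is moved stays moved. The work goes in short steps, Python scripts to look and compute and a tool call to move; the robot and the scene stay as the last step left them, time stands still between calls to the robot, and variables do not carry over. Pictures are saved under pics/ and viewed, and the job is handed in when it is done.

Besides the shell and the picture viewer there is one more tool, called after "Emit:" as a command line: name --argument value ..., lists and objects as JSON in quotes. play_rows: Moves the arm, as the interface text tells. Its arguments: {"type":"object","properties":{"moves":{"type":"array","items":{"type":"object","properties":{"claw":{"type":"number"},"linear":{"type":"array","items":{"type":"number"}},"turn":{"type":"array","items":{"type":"number"}}}}},"force":{"type":"number"}},"required":["moves"]}

```bash
mkdir -p pics; ls; python3 - <<'E'
from station import get_obs, vision
import cv2
print(get_obs())
for n in ("top","side","wrist"):
    cv2.imwrite(f"pics/{n}0.png",vision.camera(n)); print(n,vision.camera_info(n))
E
```

```text
pics
{'time_s': 0.0, 'qpos': array([ 1.21737491e+00,  3.00466198e-01,  1.52159984e+00,  1.16788746e-05,
        1.32071644e+00, -6.65710511e-02]), 'joint_vel': array([-9.85405961e-04,  5.39086156e-05,  9.54303540e-04,  5.28649484e-04,
        7.14434658e-04,  1.77558459e-03]), 'tau': array([ 2.38559813e-03, -5.31802011e+01, -3.52738130e+01,  7.09894393e-02,
        2.42693274e-02, -1.66851632e-04]), 'ee_pos': array([0.15550211, 0.52727263, 0.20488109]), 'eef_rot': array([-3.14040621e+00, -9.04369361e-05,  2.85473934e+00]), 'force': array([-0.46479047,  0.12799803,  0.051066  ]), 'moment': array([-0.04647781, -0.01152949,  0.01442399]), 'grip_width': 0.09362542442729509}
top {'camera_matrix': array([[404.55237577,   0.        , 318.51807699],
       [  0.        , 404.55237577, 203.99434912],
       [  0.        ,   0.        ,   1.        ]]), 'rvec': array([ 2.15719999, -2.19160275,  0.12193161]), 'tvec': array([-0.08695837,  0.4911969 ,  1.34276538])}
side {'camera_matrix': array([[380.45580552,   0.        , 318.88177166],
       [  0.        , 380.45580552, 200.44898449],
       [  0.        ,   0.        ,   1.        ]]), 'rvec': array([-0.05017991,  2.79359489, -1.41443173]), 'tvec': array([0.481007  , 0.12802276, 0.8729083 ])}
wrist {'camera_matrix': array([[290.80324388,   0.        , 316.41560491],
       [  0.        , 290.80324388, 205.44718697],
       [  0.        ,   0.        ,   1.        ]]), 'mount': array([[-1.42958486e-04, -9.66756890e-01, -2.55697272e-01,
         7.41217668e-02],
       [ 9.99999853e-01, -4.52902334e-06, -5.41969024e-04,
         3.84656880e-04],
       [ 5.22794229e-04, -2.55697312e-01,  9.66756749e-01,
        -1.78658217e-01],
       [ 0.00000000e+00,  0.00000000e+00,  0.00000000e+00,
         1.00000000e+00]])}
```

View pics/top0.png

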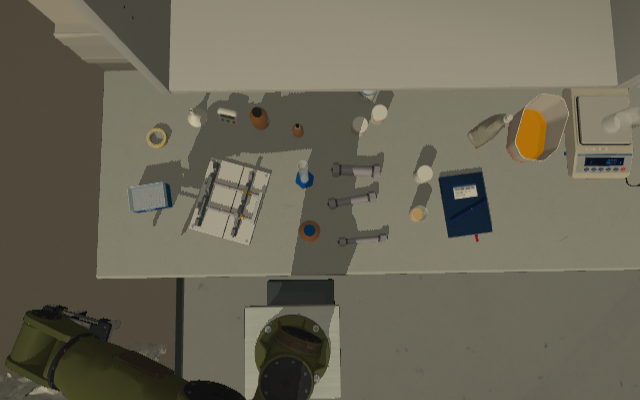

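View pics/side0.png

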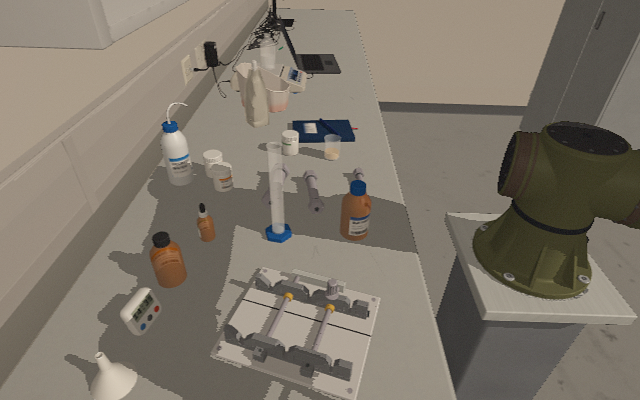

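View pics/wrist0.png

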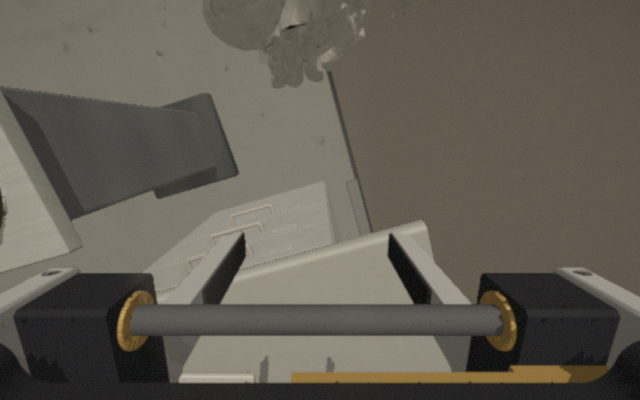

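```bash
cat > h.py <<'E'
import numpy as np, cv2
from station import get_obs, vision
from scipy.spatial.transform import Rotation as Rot
def Rtool(o=None):
    o=o or get_obs(); return Rot.from_euler('xyz',o['eef_rot']).as_matrix()
def cam(n,o=None):
    i=vision.camera_info(n); K=i['camera_matrix']
    if n!='wrist':
        return K,cv2.Rodrigues(i['rvec'])[0],i['tvec']
    o=o or get_obs(); T=np.eye(4);T[:3,:3]=Rtool(o);T[:3,3]=o['ee_pos']
    M=np.linalg.inv(T@i['mount']); return K,M[:3,:3],M[:3,3]
def proj(c,P):
    K,R,t=c; p=(np.atleast_2d(P)@R.T+t)@K.T; return p[:,:2]/p[:,2:]
def ray(c,uv,z):
    K,R,t=c; C=-R.T@t; out=[]
    for u,v in np.atleast_2d(uv):
        d=R.T@np.linalg.inv(K)@[u,v,1]; out.append(C+d*(z-C[2])/d[2])
    return np.array(out)
def crop(img,x0,y0,x1,y1,s,name):
    c=cv2.resize(img[y0:y1,x0:x1],None,fx=s,fy=s,interpolation=cv2.INTER_CUBIC)
    st=10 if s>=5 else 20
    for x in range((x0//st+1)*st,x1,st):
        cv2.line(c,((x-x0)*s,0),((x-x0)*s,6),(0,255,0),1); cv2.putText(c,str(x),((x-x0)*s-10,16),0,.35,(0,255,0),1)
    for y in range((y0//st+1)*st,y1,st):
        cv2.line(c,(0,(y-y0)*s),(6,(y-y0)*s),(0,255,0),1); cv2.putText(c,str(y),(8,(y-y0)*s+4),0,.35,(0,255,0),1)
    cv2.imwrite(name,c)
E
python3 - <<'E'
from h import *
t=cv2.imread('pics/top0.png');crop(t,180,145,280,250,5,'pics/c1.png');crop(t,280,150,400,255,6,'pics/c2.png')
s=cv2.imread('pics/side0.png');crop(s,205,255,395,400,4,'pics/c3.png')
c=cam('top');print(ray(c,[[303,182],[310,231],[355,170],[290,350]],0))
E
```

```text
[[ 0.56969896 -0.04253234  0.        ]
 [ 0.39993405 -0.06435942  0.        ]
 [ 0.60920716 -0.22381583  0.        ]
 [ 0.0065282   0.0076322   0.        ]]
```

View pics/c1.png

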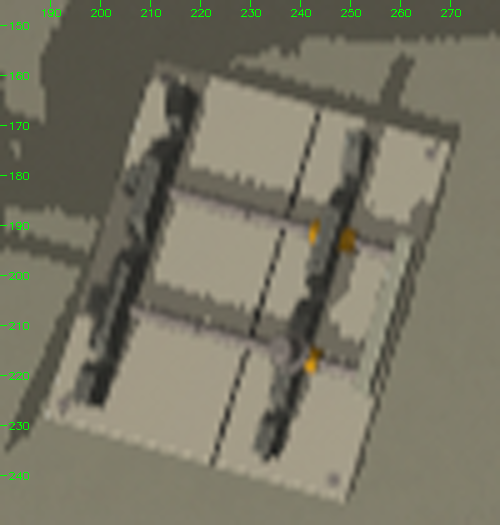

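View pics/c2.png

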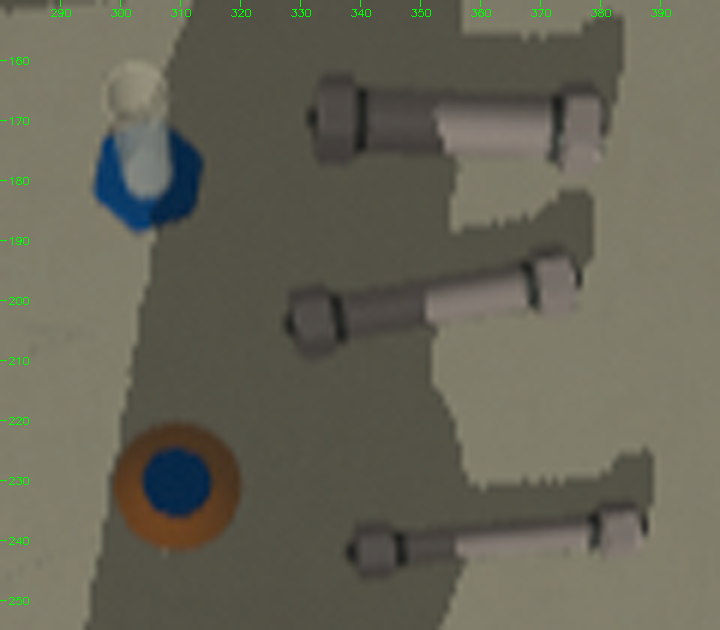

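View pics/c3.png

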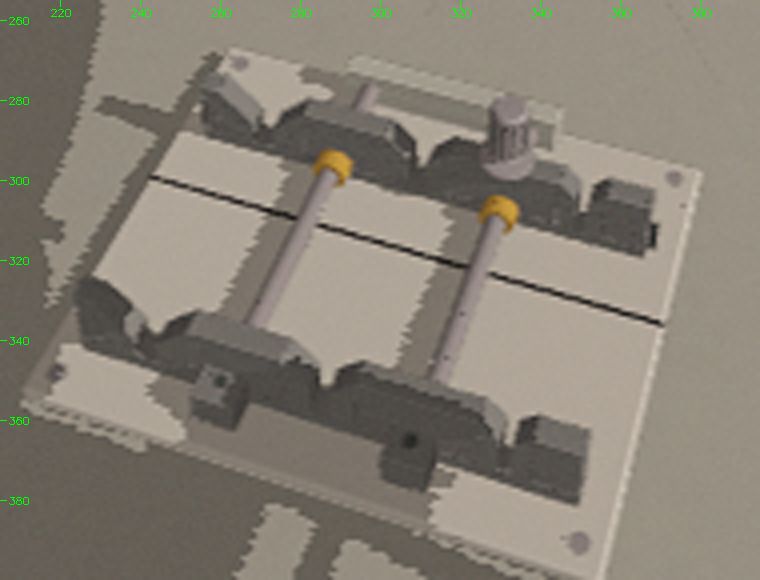

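```bash
cat > fit.py <<'E'
from h import *
from scipy.optimize import least_squares
ct,cs=cam('top'),cam('side')
q=lambda a,s,o:np.array(a)/s+np.array(o)
Z=.012
P=[(-.076,.128),(.138,.128),(.138,-.128),(-.076,-.128),(.044,.128),(.044,-.128)]
U=q([(157,63),(458,128),(347,500),(42,415),(319,112),(212,465)],5,(180,145))
Ps=[(.138,.128),(.138,-.128),(.044,.128),(.044,-.128)]
Us=q([(230,48),(700,172),(150,177),(663,323)],4,(205,255))
def X(p,L):
    c,s=np.cos(p[2]),np.sin(p[2]); L=np.array(L); return np.c_[p[0]+c*L[:,0]-s*L[:,1],p[1]+s*L[:,0]+c*L[:,1],np.full(len(L),Z)]
def solve(a,b):
    f=lambda p:np.r_[a*(proj(ct,X(p,P))-U).ravel(),b*(proj(cs,X(p,Ps))-Us).ravel()]
    r=least_squares(f,[.5,.25,-1.5]);print(r.x,np.round(f(r.x),1))
solve(1,1);solve(1,0);solve(0,1)
for n,a,b,z in(("thick",(338,118),(581,127),.023),("med",(315,320),(555,282),.018),("thin",(376,550),(617,530),.014)):
    w=ray(ct,q([a,b],6,(280,150)),z);d=w[0]-w[1];print(n,w.mean(0),np.linalg.norm(d),np.arctan2(d[0],d[1]), 'side',proj(cs,w))
s=cv2.imread('pics/side0.png');crop(s,245,160,385,260,5,'pics/c4.png')
E
python3 fit.py
```

```text
[ 0.51723781  0.23794802 -1.85689561] [-0.9 -1.1 -1.4  2.3 -0.3  0.  -0.1  0.1  0.1 -1.7 -0.  -0.4 -0.3 -1.3
  0.8 -1.4 -0.6 -0.2  0.6  0.4]
[ 0.51665134  0.23651836 -1.85417904] [-0.6 -0.9 -1.   2.3  0.2  0.1  0.4  0.4  0.5 -1.6  0.5 -0.3 -0.  -0.
  0.  -0.  -0.  -0.   0.  -0. ]
[ 0.51768157  0.23893232 -1.85912385] [-0.  -0.  -0.   0.  -0.  -0.  -0.  -0.  -0.  -0.  -0.  -0.  -0.4 -1.
  0.7 -0.9 -0.8  0.1  0.4  1. ]
thick [ 0.60340854 -0.22681659  0.023     ] 0.13867653839373928 0.051981090291881735 side [[272.2410929  198.99319138]
 [280.60735008 170.92273006]]
med [ 0.50185002 -0.21084824  0.018     ] 0.13829282030481163 -0.14238117636320194 side [[316.20163844 205.50354367]
 [310.78019986 176.50739821]]
thin [ 0.36620267 -0.24254344  0.014     ] 0.1366295573500708 -0.06611121673033155 side [[365.74059098 201.06691615]
 [359.17637481 173.4403786 ]]
```

View pics/c4.png

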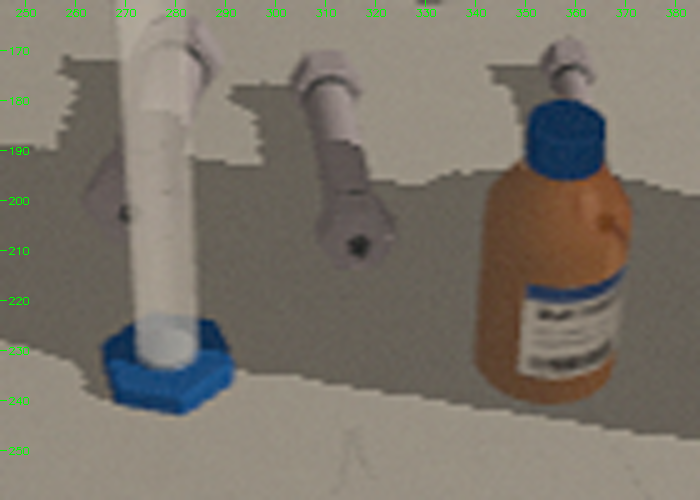

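```bash
python3 - <<'E'
from h import *
ct,cs=cam('top'),cam('side')
print(ray(ct,[237.6,214.6],.086),ray(cs,[332,281.2],.086))
p=(.517,.238,-1.857);c,s=np.cos(p[2]),np.sin(p[2])
for L in [(.104,-.04),(.044,-.04)]: print(p[0]+c*L[0]-s*L[1],p[1]+s*L[0]+c*L[1])
E
```

```text
[[0.4533053  0.16676881 0.086     ]] [[0.45547404 0.17222568 0.086     ]]
0.44926661246442334 0.14952295092536488
0.4662053544459693 0.2070823030767105
```

Emit:
play_rows --moves '[{"claw": 1, "linear": [-48, -32, 0]}, {"claw": 1, "linear": [-97, -65, 0]}, {"claw": 1, "linear": [-145, -97, 0]}, {"claw": 1, "linear": [-194, -129, 0]}, {"claw": 1, "linear": [-242, -162, 0]}, {"claw": 1, "linear": [-291, -194, 0]}, {"claw": 1, "linear": [-340, -226, 0]}, {"claw": 1, "linear": [-388, -259, 0]}]'

```text
schema error: expected keys claw, linear, turn
```

```bash
python3 - <<'E'
from h import *
o=get_obs();print(o['time_s'],o['ee_pos'],o['eef_rot'],o['joint_vel'])
w=vision.camera('wrist');cv2.imwrite('pics/w1.png',w)
c=cam('wrist',o);print(proj(c,[[.4545,.1695,.086],[.45,.15,.05]]))
E
```

```text
0.15 [0.15551585 0.52736472 0.20503669] [-3.14076182e+00 -6.20511328e-05  2.85480464e+00] [ 0.00060503 -0.00228333 -0.00138068  0.00131374  0.00198864 -0.00054747]
[[131.22286529 470.70719588]
 [132.83623112 444.29130489]]
```

View pics/w1.png

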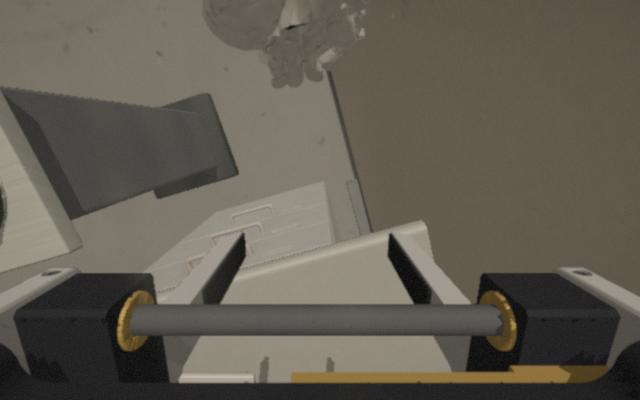

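Emit:
play_rows --moves '[{"claw": 1, "linear": [-48, -32, 0], "turn": [0, 0, 0]}, {"claw": 1, "linear": [-97, -65, 0], "turn": [0, 0, 0]}, {"claw": 1, "linear": [-145, -97, 0], "turn": [0, 0, 0]}, {"claw": 1, "linear": [-194, -129, 0], "turn": [0, 0, 0]}, {"claw": 1, "linear": [-242, -162, 0], "turn": [0, 0, 0]}, {"claw": 1, "linear": [-291, -194, 0], "turn": [0, 0, 0]}, {"claw": 1, "linear": [-340, -226, 0], "turn": [0, 0, 0]}, {"claw": 1, "linear": [-388, -259, 0], "turn": [0, 0, 0]}]'

```text
time_s: 1.2
ee_pos: [0.4554, 0.1675, 0.2054]
eef_rot: [-3.141, 0.0, 2.855]
force: [0.2, 0.7, -0.2]
grip_width: 0.094
```

```bash
python3 - <<'E'
from h import *
o=get_obs();print(o['time_s'],o['ee_pos'],o['eef_rot'],o['joint_vel'])
w=vision.camera('wrist');cv2.imwrite('pics/w1.png',w)
c=cam('wrist',o);print(proj(c,[[.4545,.1695,.086],[.45,.15,.05]]))
E
```

```text
1.2 [0.45539243 0.16752154 0.20536013] [-3.14108403e+00  9.76787774e-05  2.85474935e+00] [-9.15854964e-01  2.87108589e-01 -3.25186015e-01 -1.24179892e-04
  3.58947370e-02 -9.13672903e-01]
[[317.82537534 199.83091353]
 [300.71764093 193.55966719]]
```

View pics/w1.png

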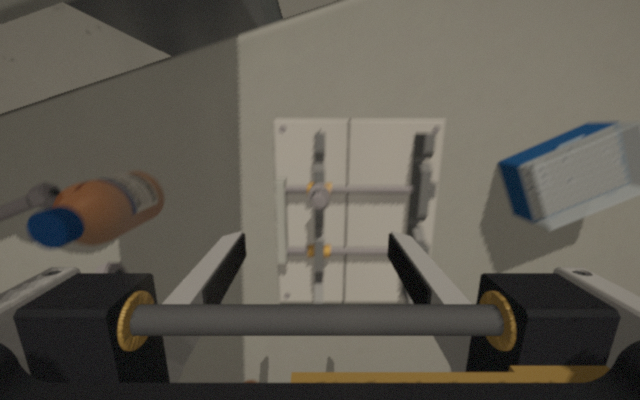

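```bash
python3 - <<'E'
from h import *
o=get_obs();print(o['time_s'],o['ee_pos'],o['eef_rot'],o['joint_vel'])
w=vision.camera('wrist');cv2.imwrite('pics/w2.png',w)
crop(w,265,110,455,310,3,'pics/w2c.png')
E
```

```text
1.25 [0.4583797  0.16322266 0.20512879] [-3.13994503e+00  1.09017111e-03  2.85173156e+00] [ 0.11009244 -0.01941183  0.03311911  0.00890325 -0.00614139  0.16016426]
```

View pics/w2c.png

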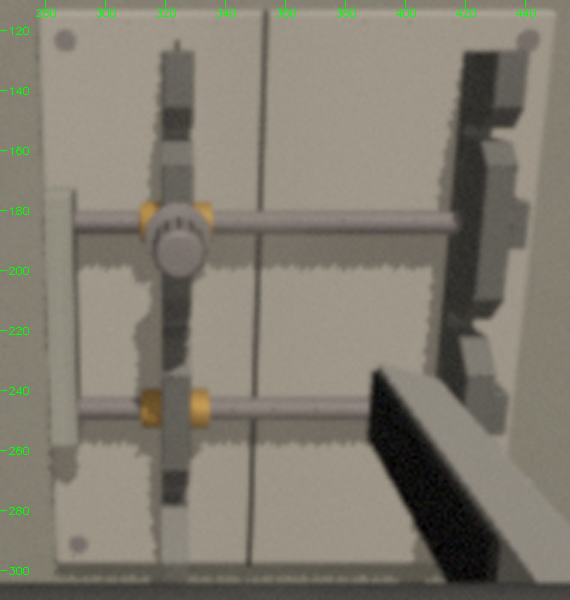

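```bash
python3 - <<'E'
from h import *
from scipy.optimize import least_squares
o=dict(ee_pos=np.array([0.4583797,0.16322266,0.20512879]),eef_rot=[-3.13994503e+00,1.09017111e-03,2.85173156e+00])
c=cam('wrist',o)
P=np.array([(.138,-.128),(-.076,-.128),(.138,.128),(.044,-.128),(.044,.128)])
U=np.array([(278.3,113.3),(450,114),(284,297.7),(353.7,114),(348,298.3)])
def X(p):
    a,s=np.cos(p[2]),np.sin(p[2]); return np.c_[p[0]+a*P[:,0]-s*P[:,1],p[1]+s*P[:,0]+a*P[:,1],np.full(5,.012)]
f=lambda p:(proj(c,X(p))-U).ravel()
r=least_squares(f,[.5,.25,-1.8]);p=r.x;print(p,np.round(f(p),1))
k=ray(c,[325.3,194],.086)[0];d=k[:2]-p[:2];a,s=np.cos(p[2]),np.sin(p[2])
print(k,'rest',a*d[0]+s*d[1],-s*d[0]+a*d[1])
for p in(p,(.5172,.2380,-1.857)):
  a,s=np.cos(p[2]),np.sin(p[2])
  for x in(.083,.0845,.044):print('knob at',x,p[0]+a*x+s*.04,p[1]+s*x-a*.04)
E
```

```text
[ 0.51872861  0.23861352 -1.86034522] [-1.6  0.2  2.3 -0.6 -1.   1.2  0.1 -0.6  0.   0.7]
[0.453718   0.17435597 0.086     ] rest 0.08014450582610202 -0.04395758284326806
knob at 0.083 0.45669554191681216 0.17048937745650558
knob at 0.0845 0.45626726202302015 0.16905181829856683
knob at 0.044 0.4678308191554038 0.2078659155629127
knob at 0.083 0.45539517215796443 0.16966872417833584
knob at 0.0845 0.45497170360842576 0.16822974037455218
knob at 0.044 0.46640535444596926 0.2070823030767105
```

```bash
cat >> h.py <<'E'
def go(t,yaw=None,o=None):
    o=o or get_obs(); R=Rtool(o); d=R.T@(np.array(t)-o['ee_pos'])*1000
    tu=np.zeros(3)
    if yaw is not None:
        Rt=Rot.from_euler('xyz',[np.pi,0,yaw]).as_matrix(); tu=Rot.from_matrix(R.T@Rt).as_rotvec()
    print('t',round(o['time_s'],2),'at',np.round(o['ee_pos'],4),np.round(o['eef_rot'],3),'lin',np.round(d,1),'turn',np.round(tu,3),'v',np.abs(o['joint_vel']).max().round(3))
E
python3 -c "
from h import *
go([.4545,.172,.06],2.855)"
```

```text
t 1.3 at [0.4566 0.1656 0.2049] [-3.14  0.    2.85] lin [  3.9   5.7 144.9] turn [-0.001  0.    -0.005] v 0.094
```

Emit:
play_rows --force 15 --moves '[{"claw": 1, "linear": [4, 6, 40], "turn": [0, 0, 0]}, {"claw": 1, "linear": [4, 6, 80], "turn": [0, 0, 0]}, {"claw": 1, "linear": [4, 6, 115], "turn": [0, 0, 0]}, {"claw": 1, "linear": [4, 6, 140], "turn": [0, 0, 0]}, {"claw": 1, "linear": [4, 6, 145], "turn": [0, 0, 0]}, {"claw": 0, "linear": [4, 6, 145], "turn": [0, 0, 0]}, {"claw": 0, "linear": [4, 6, 145], "turn": [0, 0, 0]}, {"claw": 0, "linear": [4, 6, 145], "turn": [0, 0, 0]}]'

```text
time_s: 2.3
ee_pos: [0.4548, 0.1724, 0.0607]
eef_rot: [-3.141, 0.001, 2.85]
force: [-0.1, -0.2, 0.0]
grip_width: 0.0679
```

Emit:
play_rows --force 25 --moves '[{"claw": 0, "linear": [0, 0, 0], "turn": [0, 0, 0]}, {"claw": 0, "linear": [0, 0, 0], "turn": [0, 0, 0]}]'

```text
time_s: 2.55
ee_pos: [0.4549, 0.1725, 0.061]
eef_rot: [-3.141, 0.002, 2.85]
force: [0.3, -0.1, 1.0]
grip_width: 0.0475
```

```bash
python3 - <<'E'
from h import *
go([.4671,.2075,.06],2.855); print(get_obs()['grip_width'],get_obs()['force'])
w=vision.camera('wrist');cv2.imwrite('pics/w3.png',w)
E
```

```text
t 2.55 at [0.4549 0.1725 0.061 ] [-3.141e+00  2.000e-03  2.850e+00] lin [-1.6 37.   1. ] turn [-0.     0.002 -0.005] v 0.003
0.04750648120084992 [ 0.349697   -0.12484297  1.00029949]
```

View pics/w3.png

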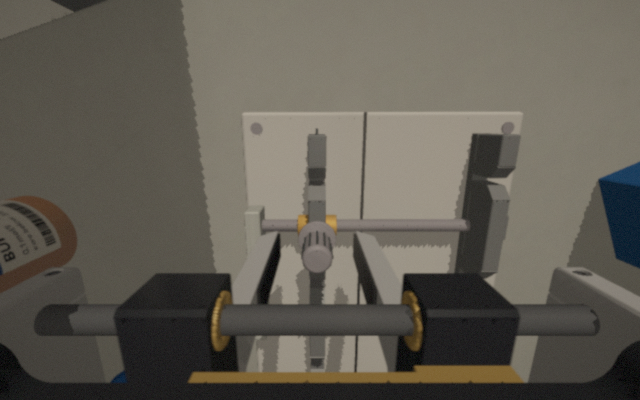

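Emit:
play_rows --force 25 --moves '[{"claw": 0, "linear": [0, 0, 0], "turn": [0, 0, 0]}, {"claw": 0, "linear": [0, 0, 0], "turn": [0, 0, 0]}, {"claw": 0, "linear": [0, 0, 0], "turn": [0, 0, 0]}, {"claw": 0, "linear": [0, 0, 0], "turn": [0, 0, 0]}]'

```text
time_s: 3.1
ee_pos: [0.4549, 0.1725, 0.0608]
eef_rot: [-3.141, 0.001, 2.85]
force: [0.5, -0.2, -0.6]
grip_width: 0.0177
```

```bash
python3 - <<'E'
from h import *
o=get_obs();go([.4671,.2075,.06],2.855); print(o['grip_width'],o['force'])
w=vision.camera('wrist');crop(w,230,100,430,280,4,'pics/w4.png')
c=cam('wrist',o); print(ray(c,[[246,113],[521,113],[365,113]],.012))
for x in (.138,-.076,.044):
  p=(.518,.238,-1.858);a,s=np.cos(p[2]),np.sin(p[2]);print(p[0]+a*x+s*.128,p[1]+s*x-a*.128)
E
```

```text
t 3.1 at [0.4549 0.1725 0.0608] [-3.141e+00  1.000e-03  2.850e+00] lin [-1.6 37.1  0.8] turn [-0.     0.001 -0.005] v 0.001
0.017747439058021328 [ 0.492204   -0.16036558 -0.59454025]
[[0.35816277 0.14688897 0.012     ]
 [0.41713941 0.34331205 0.012     ]
 [0.38369642 0.23192941 0.012     ]]
0.35615143921808357 0.14191127343531762
0.4167715503999673 0.3471457786246158
0.3827789646904998 0.2320610093595888
```

View pics/w4.png

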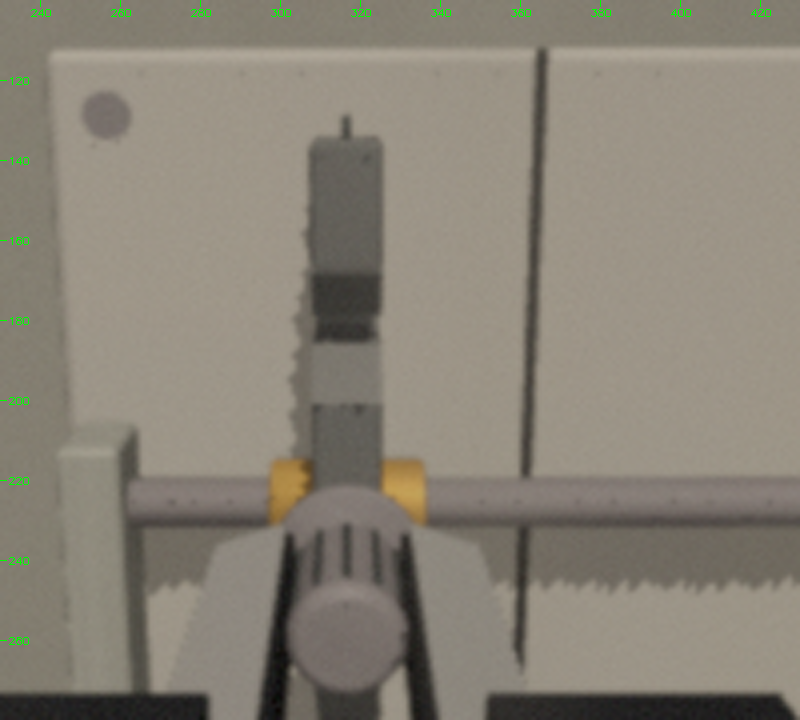

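Emit:
play_rows --force 25 --moves '[{"claw": 0, "linear": [0, 8, 0], "turn": [0, 0, 0]}, {"claw": 0, "linear": [0, 20, 0], "turn": [0, 0, 0]}, {"claw": 0, "linear": [0, 31, 0], "turn": [0, 0, 0]}, {"claw": 0, "linear": [0, 37, 0], "turn": [0, 0, 0]}, {"claw": 0, "linear": [0, 37, 0], "turn": [0, 0, 0]}, {"claw": 0, "linear": [0, 37, 0], "turn": [0, 0, 0]}]'

```text
time_s: 3.9
ee_pos: [0.4656, 0.2083, 0.0608]
eef_rot: [3.141, 0.001, 2.85]
force: [-0.6, 3.9, 0.7]
grip_width: 0.0175
```

```bash
python3 - <<'E'
from h import *
o=get_obs();go([.4671,.2075,.06],2.855); print(o['grip_width'],o['force'])
w=vision.camera('wrist');crop(w,230,100,430,280,4,'pics/w5.png')
E
```

```text
t 3.9 at [0.4656 0.2083 0.0608] [3.141e+00 1.000e-03 2.850e+00] lin [-1.7 -0.4  0.8] turn [ 0.001  0.001 -0.005] v 0.003
0.017480014066385604 [-0.61893087  3.88685367  0.67399328]
```

View pics/w5.png

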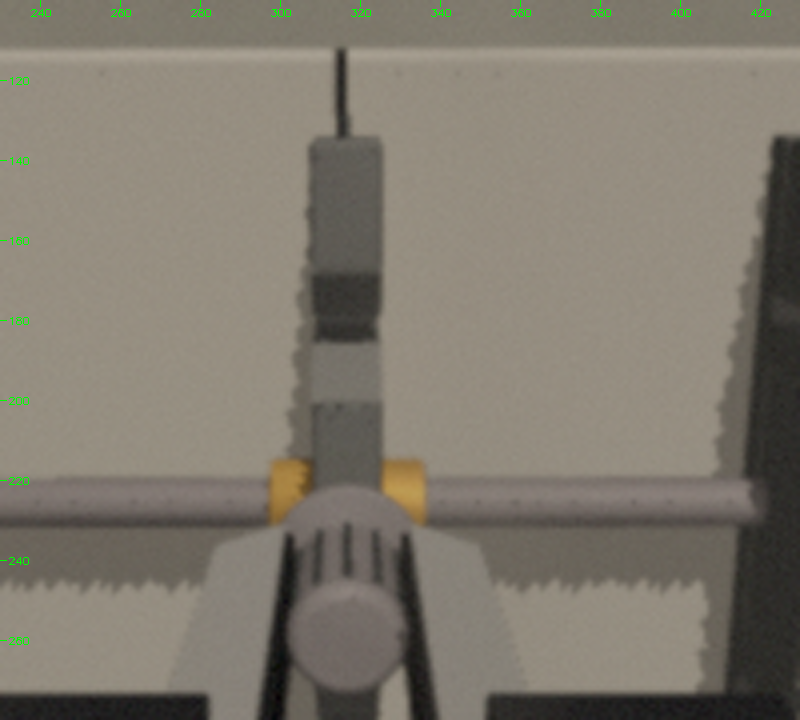

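Emit:
play_rows --moves '[{"claw": 0.5, "linear": [0, 0, 0], "turn": [0, 0, 0]}, {"claw": 0.5, "linear": [0, 0, 0], "turn": [0, 0, 0]}, {"claw": 0.6, "linear": [0, 0, -10], "turn": [0, 0, 0]}, {"claw": 0.8, "linear": [0, 0, -55], "turn": [0, 0, 0]}, {"claw": 0.8, "linear": [0, 0, -110], "turn": [0, 0, 0]}, {"claw": 0.8, "linear": [0, 0, -165], "turn": [0, 0, 0.18]}, {"claw": 0.8, "linear": [0, 0, -210], "turn": [0, 0, 0.36]}, {"claw": 0.8, "linear": [0, 0, -220], "turn": [0, 0, 0.54]}]'

```text
time_s: 4.95
ee_pos: [0.4657, 0.2083, 0.2849]
eef_rot: [3.135, 0.003, 2.304]
force: [0.6, 0.6, -0.3]
grip_width: 0.0752
```

```bash
python3 - <<'E'
from h import *
go([.6034,-.2268,.25],1.519)
E
```

```text
t 4.95 at [0.4657 0.2083 0.2849] [3.135e+00 3.000e-03 2.304e+00] lin [-415.3 -189.1   35. ] turn [0.007 0.001 0.785] v 1.432
```

Emit:
play_rows --moves '[{"claw": 0.8, "linear": [-52, -24, 0], "turn": [0, 0, 0.18]}, {"claw": 0.8, "linear": [-104, -47, 0], "turn": [0, 0, 0.36]}, {"claw": 0.8, "linear": [-156, -71, 0], "turn": [0, 0, 0.54]}, {"claw": 0.8, "linear": [-208, -95, 0], "turn": [0, 0, 0.7]}, {"claw": 0.8, "linear": [-260, -118, 0], "turn": [0, 0, 0.785]}, {"claw": 0.8, "linear": [-312, -142, 0], "turn": [0, 0, 0.785]}, {"claw": 0.8, "linear": [-364, -166, 0], "turn": [0, 0, 0.785]}, {"claw": 0.8, "linear": [-415, -189, 0], "turn": [0, 0, 0.785]}]'

```text
time_s: 5.95
ee_pos: [0.603, -0.2285, 0.2859]
eef_rot: [3.134, -0.002, 1.519]
force: [0.8, 0.6, 0.5]
grip_width: 0.0749
```

```bash
python3 - <<'E'
from h import *
o=get_obs();go([.6034,-.2268,.25],1.519,o)
w=vision.camera('wrist');cv2.imwrite('pics/w6.png',w)
np.savez('w6.npz',p=o['ee_pos'],r=o['eef_rot'])
E
```

```text
t 5.95 at [ 0.603  -0.2285  0.2859] [ 3.134e+00 -2.000e-03  1.519e+00] lin [ 1.7  0.  35.9] turn [ 0.007 -0.002 -0.   ] v 0.932
```

View pics/w6.png

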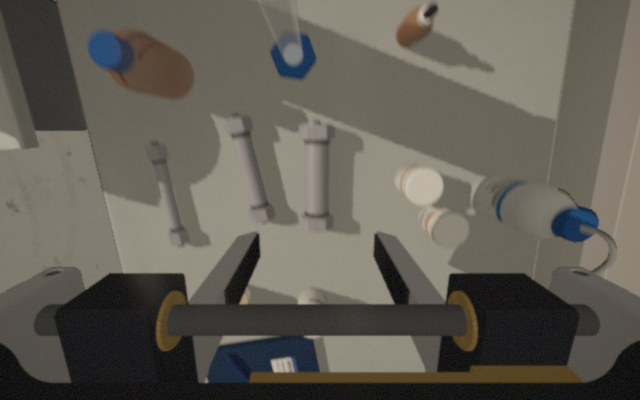

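```bash
python3 - <<'E'
from h import *
w=cv2.imread('pics/w6.png');crop(w,140,105,345,250,4,'pics/w6c.png')
E
```

```text
(no output)
```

View pics/w6c.png

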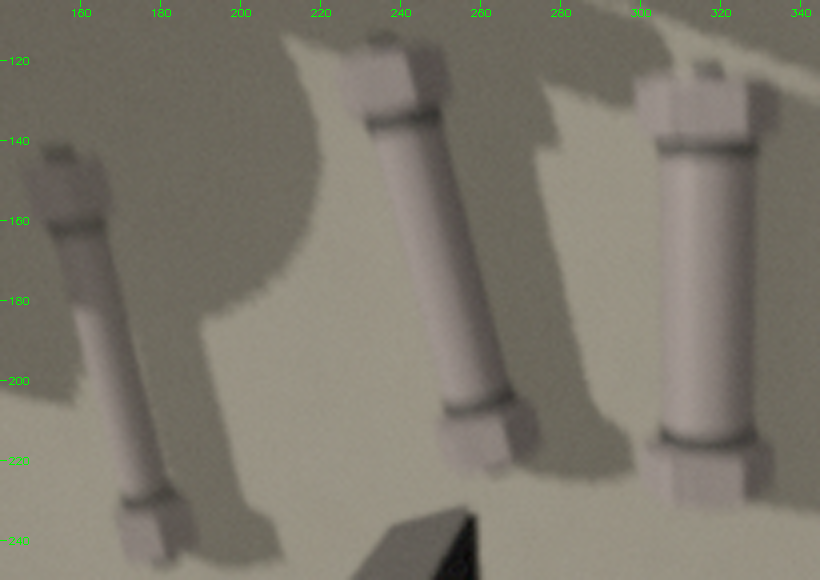

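```bash
python3 - <<'E'
from h import *
d=np.load('w6.npz');o=dict(ee_pos=d['p'],eef_rot=d['r']);c=cam('wrist',o)
for n,a,b,z,r in(("thick",(708,147),(709,438),.023,.018),("med",(404,122),(480,404),.018,.013),("thin",(77,227),(147,497),.014,.009)):
    U=np.array([a,b])/4+[140,105]
    for zz in(z,z+r):
        w=ray(c,U,zz);e=w[0]-w[1];print(n,w.mean(0).round(4),np.linalg.norm(e[:2]).round(4),'yaw',np.arctan2(e[1],e[0]).round(3))
E
```

```text
thick [ 0.6062 -0.2291  0.023 ] 0.1126 yaw 1.523
thick [ 0.6061 -0.2261  0.041 ] 0.108 yaw 1.523
med [ 0.5049 -0.213   0.018 ] 0.1112 yaw 1.726
med [ 0.5078 -0.2113  0.031 ] 0.1079 yaw 1.726
thin [ 0.3694 -0.2455  0.014 ] 0.1103 yaw 1.641
thin [ 0.3742 -0.2437  0.023 ] 0.1081 yaw 1.641
```

```bash
python3 - <<'E'
from h import *
go([.605,-.227,.005],1.521)
E
```

```text
t 6.0 at [ 0.6033 -0.2341  0.2843] [ 3.136e+00 -1.000e-03  1.515e+00] lin [ 6.900e+00 -2.000e-01  2.793e+02] turn [ 0.005 -0.001 -0.006] v 0.136
```

Emit:
play_rows --moves '[{"claw": 0.8, "linear": [7, 0, 55], "turn": [0.005, 0, -0.006]}, {"claw": 0.8, "linear": [7, 0, 110], "turn": [0.005, 0, -0.006]}, {"claw": 0.8, "linear": [7, 0, 165], "turn": [0.005, 0, -0.006]}, {"claw": 0.8, "linear": [7, 0, 215], "turn": [0.005, 0, -0.006]}, {"claw": 0.7, "linear": [7, 0, 240], "turn": [0.005, 0, -0.006]}, {"claw": 0.7, "linear": [7, 0, 240], "turn": [0.005, 0, -0.006]}]'

```text
time_s: 6.75
ee_pos: [0.6041, -0.2266, 0.0431]
eef_rot: [-3.139, -0.002, 1.521]
force: [0.5, -0.3, 0.6]
grip_width: 0.0661
```

```bash
python3 - <<'E'
from h import *
o=get_obs();go([.605,-.227,.005],1.521,o)
w=vision.camera('wrist');cv2.imwrite('pics/w7.png',w)
np.savez('w7.npz',p=o['ee_pos'],r=o['eef_rot'])
E
```

```text
t 6.75 at [ 0.6041 -0.2266  0.0431] [-3.139e+00 -2.000e-03  1.521e+00] lin [-0.4  1.  38.1] turn [-0.002 -0.002 -0.   ] v 0.045
```

View pics/w7.png

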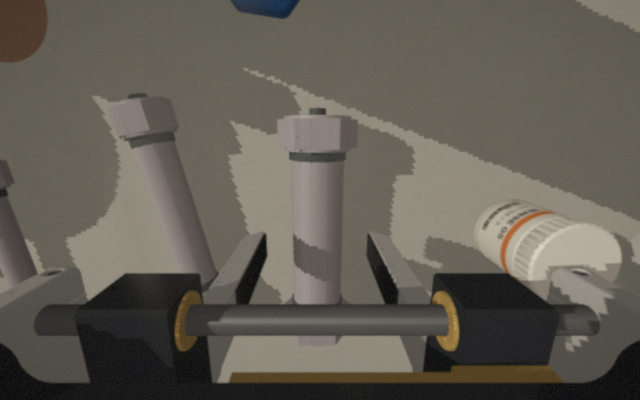

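```bash
python3 - <<'E'
from h import *
d=np.load('w7.npz');o=dict(ee_pos=d['p'],eef_rot=d['r']);c=cam('wrist',o)
e=np.array([.605,-.227,.041])
for s in(.054,.058):print(proj(c,e+s*np.array([np.cos(1.521),np.sin(1.521),0])))
print(ray(c,[[317,155],[317,300]],.041))
E
```

```text
[[317.7984104  163.08846352]]
[[317.80417571 156.5677585 ]]
[[ 0.60743956 -0.16809333  0.041     ]
 [ 0.60244074 -0.26878379  0.041     ]]
```

Emit:
play_rows --force 45 --moves '[{"claw": 0.7, "linear": [0, 1, 25], "turn": [0, 0, 0]}, {"claw": 0.7, "linear": [0, 1, 38], "turn": [0, 0, 0]}, {"claw": 0.2, "linear": [0, 1, 38], "turn": [0, 0, 0]}, {"claw": 0.2, "linear": [0, 1, 38], "turn": [0, 0, 0]}, {"claw": 0.2, "linear": [0, 1, 38], "turn": [0, 0, 0]}, {"claw": 0.2, "linear": [0, 1, 38], "turn": [0, 0, 0]}, {"claw": 0.2, "linear": [0, 1, 38], "turn": [0, 0, 0]}]'

```text
time_s: 7.68
ee_pos: [0.6059, -0.2272, 0.0078]
eef_rot: [3.142, -0.001, 1.521]
force: [-4.4, -0.1, 5.0]
grip_width: 0.0351
```

```bash
python3 - <<'E'
from h import *
o=get_obs();go([.605,-.227,.3],1.521,o);print(o['grip_width'])
E
```

```text
t 7.67 at [ 0.6059 -0.2272  0.0078] [ 3.142e+00 -1.000e-03  1.521e+00] lin [   0.4   -0.9 -292.2] turn [ 0.    -0.001 -0.   ] v 0.003
0.035148626610184926
```

Emit:
play_rows --moves '[{"claw": 0.2, "linear": [0, 0, -30], "turn": [0, 0, 0]}, {"claw": 0.2, "linear": [0, 0, -85], "turn": [0, 0, 0]}, {"claw": 0.2, "linear": [0, 0, -140], "turn": [0, 0, 0]}, {"claw": 0.2, "linear": [0, 0, -195], "turn": [0, 0, 0]}, {"claw": 0.2, "linear": [0, 0, -250], "turn": [0, 0, 0]}, {"claw": 0.2, "linear": [0, 0, -285], "turn": [0, 0, 0]}, {"claw": 0.2, "linear": [0, 0, -290], "turn": [0, 0, 0]}]'

```text
time_s: 8.55
ee_pos: [0.6062, -0.2275, 0.2998]
eef_rot: [3.138, 0.0, 1.521]
force: [0.5, 1.0, -5.5]
grip_width: 0.0351
```

```bash
python3 - <<'E'
from h import *
o=get_obs();go([.5947,.2153,.295],1.2836,o);print(o['grip_width'],o['force'])
w=vision.camera('wrist');cv2.imwrite('pics/w8.png',w)
np.savez('w8.npz',p=o['ee_pos'],r=o['eef_rot'])
go([.5947,.2153,.295],1.2836)
E
```

```text
t 8.55 at [ 0.6062 -0.2275  0.2998] [3.138 0.    1.521] lin [441.7 -33.6   4.5] turn [0.003 0.    0.237] v 0.049
0.03509430551409926 [ 0.45213818  1.00671317 -5.46707812]
t 8.6 at [ 0.6059 -0.2274  0.2981] [ 3.141 -0.     1.521] lin [441.6 -33.3   3.3] turn [ 0.001 -0.001  0.237] v 0.047
```

View pics/w8.png

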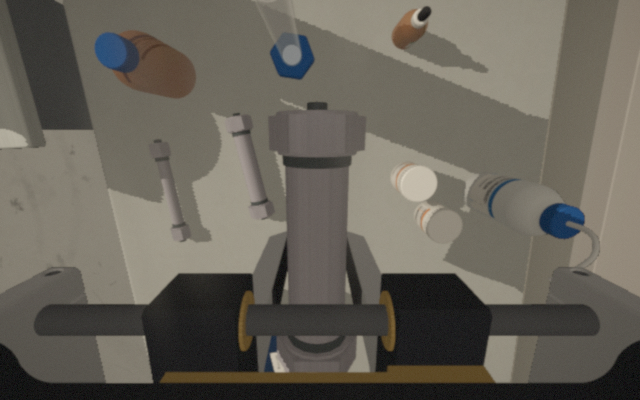

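```bash
python3 - <<'E'
from h import *
d=np.load('w8.npz');o=dict(ee_pos=d['p'],eef_rot=d['r']);c=cam('wrist',o);R=Rtool(o)
for h in(.0152,.019):
  w=ray(c,[[317,155],[317,161],[317,342],[317,350]],o['ee_pos'][2]+h+.018); print(((w-o['ee_pos'])@R).round(4).tolist())
E
```

```text
[[0.0617, 0.0003, -0.0332], [0.0588, 0.0003, -0.0332], [-0.0476, 0.0003, -0.0332], [-0.0532, 0.0003, -0.0332]]
[[0.062, 0.0003, -0.037], [0.0592, 0.0003, -0.037], [-0.0444, 0.0003, -0.037], [-0.0499, 0.0003, -0.037]]
```

Emit:
play_rows --moves '[{"claw": 0.2, "linear": [45, -3, 0], "turn": [0, 0, 0]}, {"claw": 0.2, "linear": [100, -7, 0], "turn": [0, 0, 0.05]}, {"claw": 0.2, "linear": [155, -11, 0], "turn": [0, 0, 0.1]}, {"claw": 0.2, "linear": [210, -15, 0], "turn": [0, 0, 0.15]}, {"claw": 0.2, "linear": [265, -20, 0], "turn": [0, 0, 0.2]}, {"claw": 0.2, "linear": [320, -24, 0], "turn": [0, 0, 0.237]}, {"claw": 0.2, "linear": [375, -28, 0], "turn": [0, 0, 0.237]}, {"claw": 0.2, "linear": [425, -32, 0], "turn": [0, 0, 0.237]}]'

```text
time_s: 9.6
ee_pos: [0.5943, 0.2005, 0.2955]
eef_rot: [-3.139, 0.001, 1.284]
force: [-0.0, -0.6, -5.1]
grip_width: 0.035
```

Emit:
play_rows --moves '[{"claw": 0.2, "linear": [12, -4, 40], "turn": [0, 0, 0]}, {"claw": 0.2, "linear": [12, -4, 90], "turn": [0, 0, 0]}, {"claw": 0.2, "linear": [12, -4, 130], "turn": [0, 0, 0]}, {"claw": 0.2, "linear": [12, -4, 150], "turn": [0, 0, 0]}, {"claw": 0.2, "linear": [12, -4, 150], "turn": [0, 0, 0]}]'

```text
time_s: 10.22
ee_pos: [0.5918, 0.2125, 0.1418]
eef_rot: [-3.134, 0.005, 1.284]
force: [-0.3, 0.0, -4.0]
grip_width: 0.0349
```

```bash
python3 - <<'E'
from h import *
o=get_obs();go([.5947,.2153,.045],1.2836,o);print(o['grip_width'],o['force'])
w=vision.camera('wrist');cv2.imwrite('pics/w9.png',w)
np.savez('w9.npz',p=o['ee_pos'],r=o['eef_rot'])
s=vision.camera('side');crop(s,205,185,395,400,3,'pics/s9.png')
E
```

```text
t 10.22 at [0.5918 0.2125 0.1418] [-3.134  0.005  1.284] lin [ 3.9  2.8 96.8] turn [-0.008  0.005  0.001] v 0.055
0.034918205309107025 [-0.31627829  0.04674317 -4.04611794]
```

View pics/w9.png

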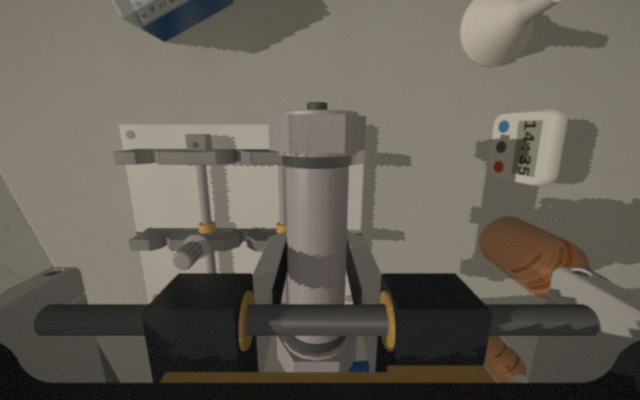

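View pics/s9.png

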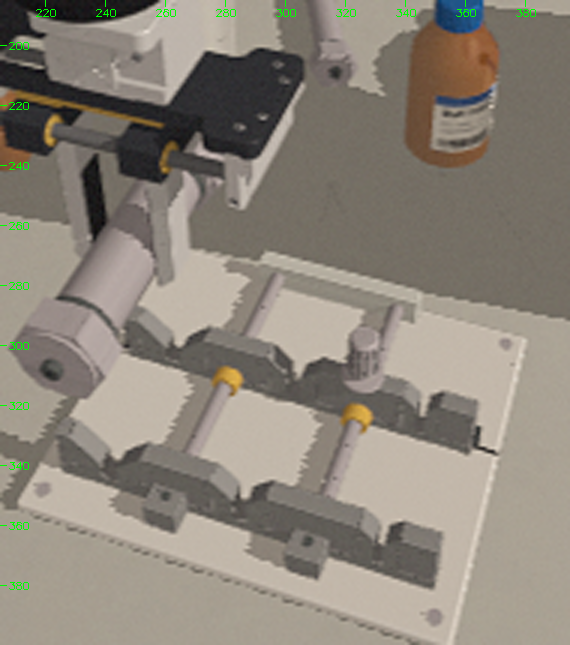

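Emit:
play_rows --moves '[{"claw": 0.2, "linear": [4, 3, 30], "turn": [-0.008, 0.005, 0]}, {"claw": 0.2, "linear": [4, 3, 60], "turn": [-0.008, 0.005, 0]}, {"claw": 0.2, "linear": [4, 3, 75], "turn": [-0.008, 0.005, 0]}, {"claw": 0.2, "linear": [4, 3, 75], "turn": [-0.008, 0.005, 0]}]'

```text
time_s: 10.82
ee_pos: [0.5969, 0.2158, 0.0701]
eef_rot: [3.137, -0.003, 1.284]
force: [0.2, -0.3, -4.2]
grip_width: 0.0351
```

```bash
python3 - <<'E'
from h import *
o=get_obs();go([.5947,.2153,.0383],1.2836,o);print(o['grip_width'],o['force'])
w=vision.camera('wrist');crop(w,110,90,390,300,3,'pics/w10.png')
np.savez('w10.npz',p=o['ee_pos'],r=o['eef_rot'])
s=vision.camera('side');crop(s,205,185,395,400,3,'pics/s10.png')
E
```

```text
t 10.82 at [0.5969 0.2158 0.0701] [ 3.137e+00 -3.000e-03  1.284e+00] lin [-1.2 -2.1 31.8] turn [ 0.004 -0.003  0.001] v 0.027
0.03512426085135782 [ 0.22184935 -0.3253973  -4.23875203]
```

View pics/w10.png

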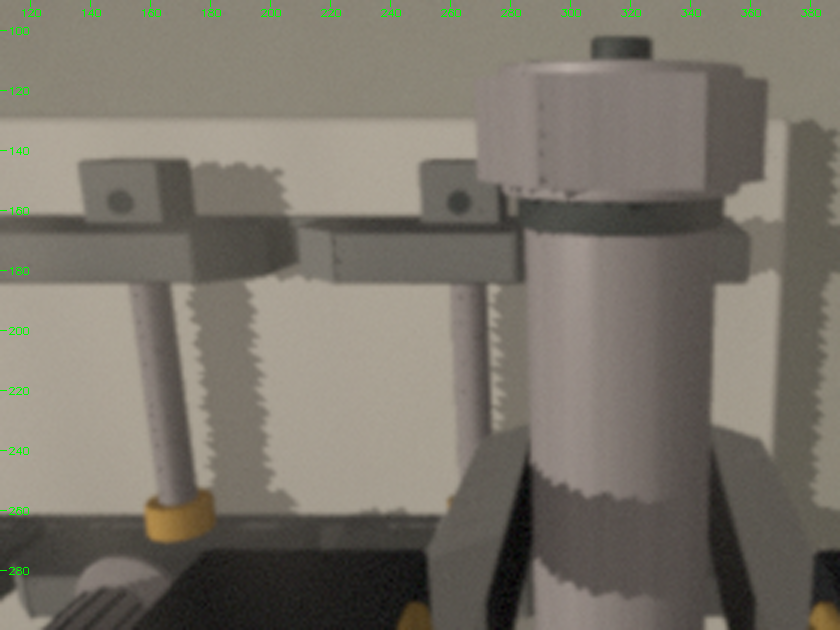

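View pics/s10.png

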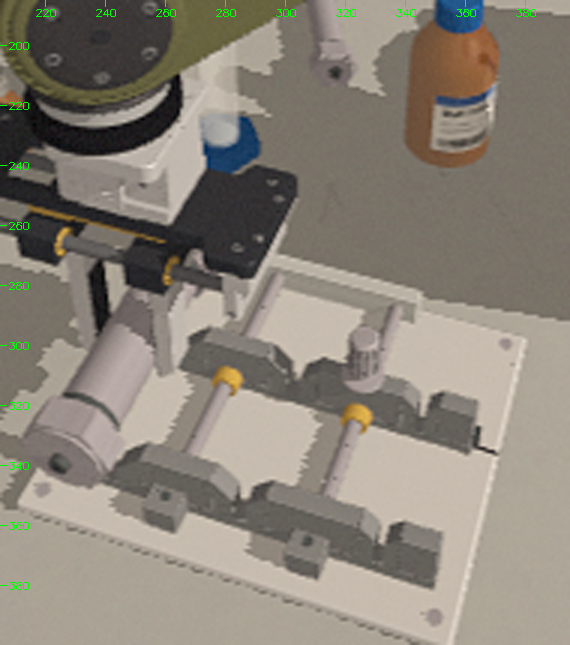

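```bash
python3 - <<'E'
from h import *
d=np.load('w10.npz');o=dict(ee_pos=d['p'],eef_rot=d['r']);c=cam('wrist',o)
p=(.518,.238,-1.858);a,s=np.cos(p[2]),np.sin(p[2])
W=lambda x,y,z:[p[0]+a*x-s*y,p[1]+s*x+a*y,z]
print('crop',((proj(c,[W(-.038,.112,.05),W(-.05,.112,.05),W(-.076,.128,.012),W(-.038,.016,.05),W(-.038,.058,.05)])-[110,90])*3).round(1).tolist())
E
```

```text
crop [[748.8, 283.3], [750.8, 231.4], [793.6, 114.3], [333.5, 283.5], [515.4, 283.4]]
```

Emit:
play_rows --moves '[{"claw": 0.2, "linear": [-1, -2, 12], "turn": [0.004, -0.003, 0]}, {"claw": 0.2, "linear": [-1, -2, 22], "turn": [0.004, -0.003, 0]}, {"claw": 0.2, "linear": [-1, -2, 26], "turn": [0.004, -0.003, 0]}, {"claw": 0.2, "linear": [-1, -2, 26], "turn": [0.004, -0.003, 0]}]'

```text
time_s: 11.42
ee_pos: [0.5955, 0.2157, 0.0452]
eef_rot: [3.14, -0.001, 1.284]
force: [0.5, 0.3, -5.3]
grip_width: 0.0352
```

```bash
python3 - <<'E'
from h import *
o=get_obs();go([.5947,.2153,.0383],1.2836,o);print(o['grip_width'],o['force'])
E
```

```text
t 11.43 at [0.5955 0.2157 0.0452] [ 3.140e+00 -1.000e-03  1.284e+00] lin [-0.6 -0.7  6.9] turn [ 0.002 -0.001  0.001] v 0.01
0.03518676627959084 [ 0.5257866   0.31694109 -5.26594776]
```

Emit:
play_rows --moves '[{"claw": 0.2, "linear": [-0.5, -0.5, 3], "turn": [0, 0, 0]}, {"claw": 0.2, "linear": [-0.5, -0.5, 6], "turn": [0, 0, 0]}, {"claw": 0.2, "linear": [-0.5, -0.5, 8], "turn": [0, 0, 0]}, {"claw": 0.2, "linear": [-0.5, -0.5, 8], "turn": [0, 0, 0]}]'

```text
time_s: 11.92
ee_pos: [0.5949, 0.2154, 0.0383]
eef_rot: [3.14, -0.001, 1.284]
force: [-7.7, -2.7, 7.2]
grip_width: 0.0351
```

```bash
python3 - <<'E'
from h import *
o=get_obs();go([.5947,.2153,.0383],1.2836,o);print(o['grip_width'],o['force'])
s=vision.camera('side');crop(s,205,185,395,400,3,'pics/s11.png')
E
```

```text
t 11.93 at [0.5949 0.2154 0.0383] [ 3.140e+00 -1.000e-03  1.284e+00] lin [-0.2 -0.2  0. ] turn [ 0.002 -0.001  0.001] v 0.001
0.03513796095630386 [-7.69762837 -2.70670613  7.23622324]
```

View pics/s11.png

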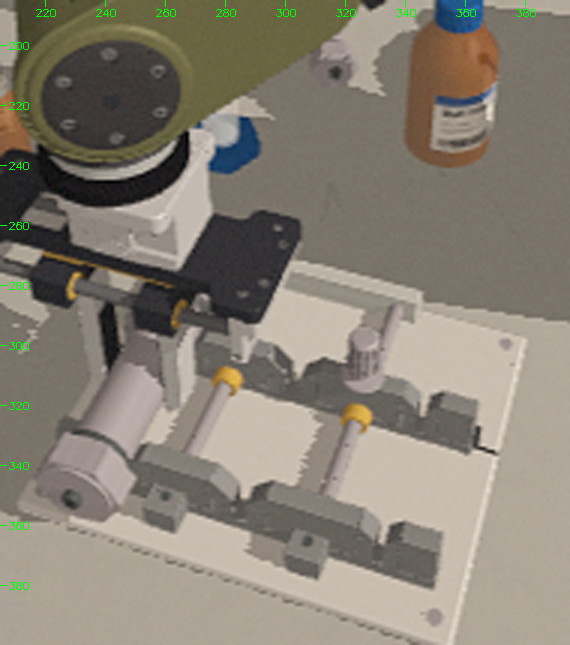

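Emit:
play_rows --moves '[{"claw": 0.65, "linear": [0, 0, 0], "turn": [0, 0, 0]}, {"claw": 0.65, "linear": [0, 0, 0], "turn": [0, 0, 0]}, {"claw": 0.65, "linear": [0, 0, 0], "turn": [0, 0, 0]}, {"claw": 0.65, "linear": [0, 0, -30], "turn": [0, 0, 0]}, {"claw": 0.65, "linear": [0, 0, -85], "turn": [0, 0, 0]}, {"claw": 0.65, "linear": [0, 0, -145], "turn": [0, 0, 0]}, {"claw": 0.65, "linear": [0, 0, -205], "turn": [0, 0, 0]}, {"claw": 0.65, "linear": [0, 0, -240], "turn": [0, 0, 0]}]'

```text
time_s: 12.98
ee_pos: [0.5947, 0.2154, 0.282]
eef_rot: [3.136, -0.003, 1.284]
force: [-0.2, -0.0, -0.1]
grip_width: 0.0609
```

```bash
python3 - <<'E'
from h import *
o=get_obs()
w=vision.camera('wrist');cv2.imwrite('pics/w12.png',w)
np.savez('w12.npz',p=o['ee_pos'],r=o['eef_rot'])
go([.504,-.211,.28],1.719)
E
```

```text
t 13.03 at [0.5954 0.2156 0.2859] [ 3.132 -0.006  1.284] lin [-435.1   32.9    3.7] turn [ 0.01  -0.004 -0.435] v 0.107
```

View pics/w12.png

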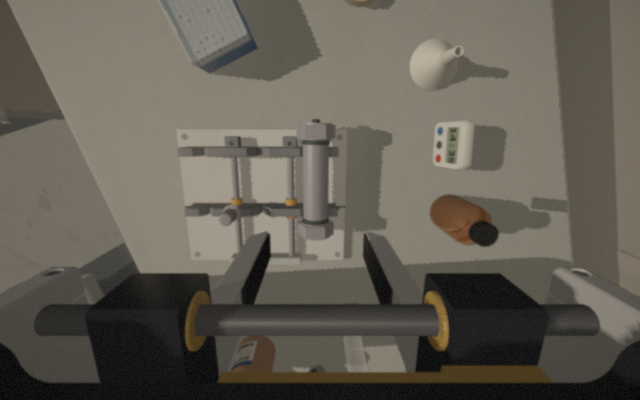

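Emit:
play_rows --moves '[{"claw": 0.65, "linear": [-54, 4, 0], "turn": [0, 0, -0.06]}, {"claw": 0.65, "linear": [-109, 8, 0], "turn": [0, 0, -0.12]}, {"claw": 0.65, "linear": [-163, 12, 0], "turn": [0, 0, -0.18]}, {"claw": 0.65, "linear": [-218, 16, 0], "turn": [0, 0, -0.25]}, {"claw": 0.65, "linear": [-272, 20, 0], "turn": [0, 0, -0.32]}, {"claw": 0.65, "linear": [-326, 24, 0], "turn": [0, 0, -0.38]}, {"claw": 0.65, "linear": [-381, 28, 0], "turn": [0, 0, -0.435]}, {"claw": 0.65, "linear": [-435, 33, 0], "turn": [0, 0, -0.435]}]'

```text
time_s: 14.02
ee_pos: [0.5035, -0.2127, 0.2836]
eef_rot: [3.131, -0.001, 1.72]
force: [0.6, 0.4, -0.1]
grip_width: 0.0609
```

```bash
python3 - <<'E'
from h import *
go([.504,-.211,.04],1.719)
E
```

```text
t 14.03 at [ 0.5035 -0.2127  0.2836] [ 3.131e+00 -1.000e-03  1.720e+00] lin [  1.3  -1.9 243.6] turn [ 0.011 -0.001  0.001] v 0.783
```

Emit:
play_rows --moves '[{"claw": 0.65, "linear": [1, -2, 40], "turn": [0.01, 0, 0]}, {"claw": 0.65, "linear": [1, -2, 95], "turn": [0.01, 0, 0]}, {"claw": 0.65, "linear": [1, -2, 150], "turn": [0.01, 0, 0]}, {"claw": 0.65, "linear": [1, -2, 205], "turn": [0.01, 0, 0]}, {"claw": 0.6, "linear": [1, -2, 238], "turn": [0.01, 0, 0]}, {"claw": 0.6, "linear": [1, -2, 240], "turn": [0.01, 0, 0]}, {"claw": 0.6, "linear": [1, -2, 240], "turn": [0.01, 0, 0]}]'

```text
time_s: 14.9
ee_pos: [0.5045, -0.2116, 0.0449]
eef_rot: [3.139, -0.0, 1.72]
force: [-0.6, -0.1, 0.1]
grip_width: 0.0564
```

```bash
python3 - <<'E'
from h import *
o=get_obs();go([.504,-.211,.004],1.719,o)
w=vision.camera('wrist');cv2.imwrite('pics/w13.png',w)
c=cam('wrist',o)
e=np.array([.504,-.211,.031])
for s in(.054,.060):print(proj(c,e+s*np.array([np.cos(1.719),np.sin(1.719),0])))
e[2]=.018;print(proj(c,[e,e+.05*np.array([np.cos(1.719),np.sin(1.719),0])]))
E
```

```text
t 14.9 at [ 0.5045 -0.2116  0.0449] [ 3.139 -0.     1.72 ] lin [ 0.7 -0.5 40.9] turn [ 0.002 -0.     0.001] v 0.019
[[315.67626998 159.45325107]]
[[315.67833463 150.18715872]]
[[315.65406398 230.37455029]
 [315.66861404 163.28221496]]
```

View pics/w13.png

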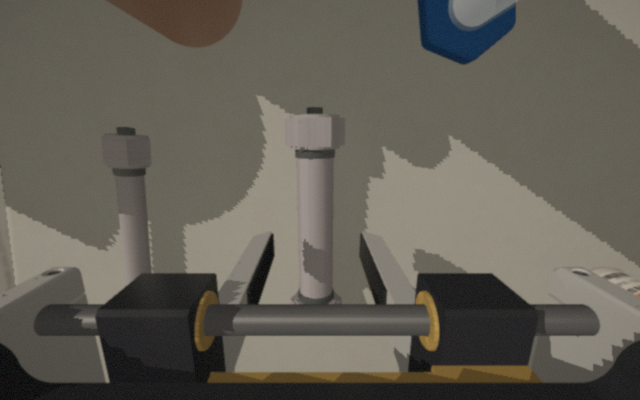

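Emit:
play_rows --force 45 --moves '[{"claw": 0.6, "linear": [0.5, 0, 25], "turn": [0, 0, 0]}, {"claw": 0.6, "linear": [0.5, 0, 39], "turn": [0, 0, 0]}, {"claw": 0.1, "linear": [0.5, 0, 40], "turn": [0, 0, 0]}, {"claw": 0.1, "linear": [0.5, 0, 40], "turn": [0, 0, 0]}, {"claw": 0.1, "linear": [0.5, 0, 40], "turn": [0, 0, 0]}, {"claw": 0.1, "linear": [0.5, 0, 40], "turn": [0, 0, 0]}, {"claw": 0.1, "linear": [0.5, 0, 40], "turn": [0, 0, 0]}]'

```text
time_s: 15.82
ee_pos: [0.5049, -0.2114, 0.0059]
eef_rot: [3.138, 0.001, 1.72]
force: [-3.7, 0.1, 6.5]
grip_width: 0.0249
```

```bash
python3 - <<'E'
from h import *
o=get_obs();go([.504,-.211,.295],1.719,o);print(o['grip_width'],o['force'])
E
```

```text
t 15.82 at [ 0.5049 -0.2114  0.0059] [3.138e+00 1.000e-03 1.720e+00] lin [ 3.000e-01  1.000e-01 -2.891e+02] turn [0.003 0.001 0.001] v 0.003
0.02489935618189074 [-3.71758194  0.13329565  6.53551745]
```

Emit:
play_rows --moves '[{"claw": 0.1, "linear": [0, 0, -30], "turn": [0, 0, 0]}, {"claw": 0.1, "linear": [0, 0, -85], "turn": [0, 0, 0]}, {"claw": 0.1, "linear": [0, 0, -140], "turn": [0, 0, 0]}, {"claw": 0.1, "linear": [0, 0, -195], "turn": [0, 0, 0]}, {"claw": 0.1, "linear": [0, 0, -250], "turn": [0, 0, 0]}, {"claw": 0.1, "linear": [0, 0, -285], "turn": [0, 0, 0]}, {"claw": 0.1, "linear": [0, 0, -290], "turn": [0, 0, 0]}]'

```text
time_s: 16.7
ee_pos: [0.5043, -0.2115, 0.2976]
eef_rot: [3.135, 0.003, 1.72]
force: [0.5, 0.1, -4.3]
grip_width: 0.0247
```

```bash
python3 - <<'E'
from h import *
o=get_obs();go([.518,.238,.295],1.2836,o);print(o['grip_width'],o['force'])
w=vision.camera('wrist');cv2.imwrite('pics/w14.png',w)
go([.518,.238,.295],1.2836)
E
```

```text
t 16.7 at [ 0.5043 -0.2115  0.2976] [3.135e+00 3.000e-03 1.720e+00] lin [442.5  80.4   1.9] turn [0.007 0.001 0.437] v 0.051
0.024669667505765214 [ 0.54189051  0.12786788 -4.34067633]
t 16.75 at [ 0.504  -0.2113  0.2962] [3.137e+00 1.000e-03 1.720e+00] lin [442.3  80.7   1. ] turn [0.004 0.    0.437] v 0.044
```

View pics/w14.png

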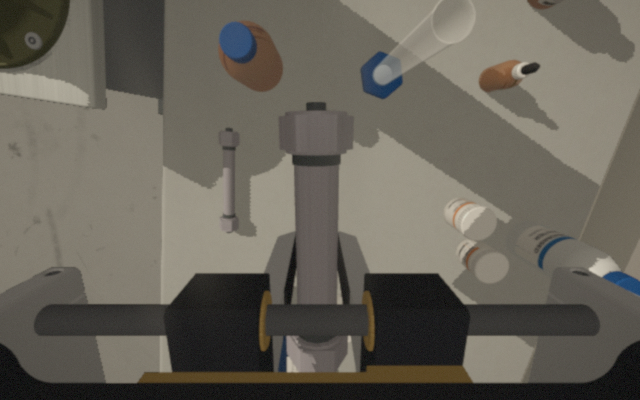

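Emit:
play_rows --moves '[{"claw": 0.1, "linear": [45, 8, 0], "turn": [0, 0, 0.05]}, {"claw": 0.1, "linear": [100, 18, 0], "turn": [0, 0, 0.11]}, {"claw": 0.1, "linear": [155, 28, 0], "turn": [0, 0, 0.18]}, {"claw": 0.1, "linear": [210, 38, 0], "turn": [0, 0, 0.25]}, {"claw": 0.1, "linear": [265, 48, 0], "turn": [0, 0, 0.32]}, {"claw": 0.1, "linear": [320, 58, 0], "turn": [0, 0, 0.38]}, {"claw": 0.1, "linear": [375, 68, 0], "turn": [0, 0, 0.437]}, {"claw": 0.1, "linear": [428, 78, 0], "turn": [0, 0, 0.437]}]'

```text
time_s: 17.75
ee_pos: [0.5168, 0.2252, 0.2934]
eef_rot: [3.14, 0.001, 1.282]
force: [0.5, -0.1, -2.9]
grip_width: 0.0253
```

```bash
python3 - <<'E'
from h import *
go([.518,.238,.09],1.2836)
E
```

```text
t 17.75 at [0.5168 0.2252 0.2934] [3.140e+00 1.000e-03 1.282e+00] lin [ 12.8  -2.8 203.4] turn [ 0.002  0.001 -0.001] v 0.733
```

Emit:
play_rows --moves '[{"claw": 0.1, "linear": [13, -2, 35], "turn": [0.002, 0, 0]}, {"claw": 0.1, "linear": [13, -2.5, 85], "turn": [0.002, 0, 0]}, {"claw": 0.1, "linear": [13, -2.5, 135], "turn": [0.002, 0, 0]}, {"claw": 0.1, "linear": [13, -2.5, 180], "turn": [0.002, 0, 0]}, {"claw": 0.1, "linear": [13, -2.5, 210], "turn": [0.002, 0, 0]}, {"claw": 0.1, "linear": [13, -2.5, 220], "turn": [0.002, 0, 0]}, {"claw": 0.1, "linear": [13, -2.5, 220], "turn": [0.002, 0, 0]}]'

```text
time_s: 18.62
ee_pos: [0.5179, 0.2379, 0.0727]
eef_rot: [-3.14, 0.002, 1.282]
force: [-0.1, -1.4, -1.8]
grip_width: 0.0253
```

```bash
python3 - <<'E'
from h import *
o=get_obs();go([.518,.238,.0403],1.2836,o)
w=vision.camera('wrist');cv2.imwrite('pics/w15.png',w)
E
```

```text
t 18.62 at [0.5179 0.2379 0.0727] [-3.140e+00  2.000e-03  1.282e+00] lin [ 0.2  0.1 32.4] turn [-0.002  0.002 -0.001] v 0.032
```

View pics/w15.png

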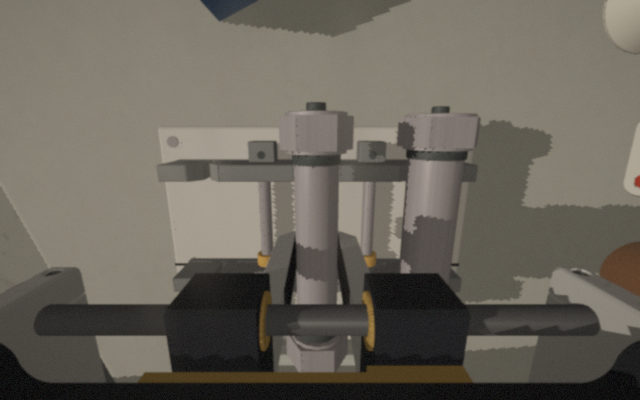

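Emit:
play_rows --moves '[{"claw": 0.1, "linear": [0, 0, 12], "turn": [0, 0, 0]}, {"claw": 0.1, "linear": [0, 0, 22], "turn": [0, 0, 0]}, {"claw": 0.1, "linear": [0, 0, 28], "turn": [0, 0, 0]}, {"claw": 0.1, "linear": [0, 0, 31], "turn": [0, 0, 0]}, {"claw": 0.1, "linear": [0, 0, 32], "turn": [0, 0, 0]}, {"claw": 0.1, "linear": [0, 0, 32], "turn": [0, 0, 0]}]'

```text
time_s: 19.42
ee_pos: [0.5185, 0.2381, 0.0419]
eef_rot: [3.142, 0.001, 1.282]
force: [0.7, -0.7, -2.9]
grip_width: 0.0253
```

```bash
python3 - <<'E'
from h import *
o=get_obs();go([.518,.238,.0403],1.2836,o);print(o['force'])
w=vision.camera('wrist');cv2.imwrite('pics/w16.png',w)
E
```

```text
t 19.43 at [0.5185 0.2381 0.0419] [3.142e+00 1.000e-03 1.282e+00] lin [-0.2 -0.5  1.6] turn [ 0.     0.001 -0.001] v 0.003
[ 0.7218617  -0.67204351 -2.90534043]
```

View pics/w16.png

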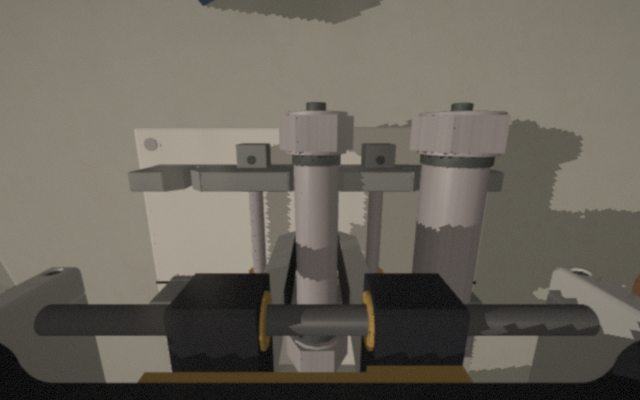

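Emit:
play_rows --moves '[{"claw": 0.1, "linear": [0, -0.3, 1], "turn": [0, 0, 0]}, {"claw": 0.1, "linear": [0, -0.3, 2], "turn": [0, 0, 0]}, {"claw": 0.1, "linear": [0, -0.3, 3], "turn": [0, 0, 0]}, {"claw": 0.1, "linear": [0, -0.3, 3], "turn": [0, 0, 0]}]'

```text
time_s: 19.98
ee_pos: [0.5184, 0.2383, 0.0404]
eef_rot: [3.141, 0.001, 1.283]
force: [-7.5, -2.1, 13.7]
grip_width: 0.0248
```

Contact felt at the expected height; release and rise.

Emit:
play_rows --moves '[{"claw": 0.5, "linear": [0, 0, 0], "turn": [0, 0, 0]}, {"claw": 0.5, "linear": [0, 0, 0], "turn": [0, 0, 0]}, {"claw": 0.5, "linear": [0, 0, 0], "turn": [0, 0, 0]}, {"claw": 0.5, "linear": [0, 0, -30], "turn": [0, 0, 0]}, {"claw": 0.5, "linear": [0, 0, -85], "turn": [0, 0, 0]}, {"claw": 0.5, "linear": [0, 0, -145], "turn": [0, 0, 0]}, {"claw": 0.5, "linear": [0, 0, -205], "turn": [0, 0, 0]}, {"claw": 0.5, "linear": [0, 0, -240], "turn": [0, 0, 0]}]'

```text
time_s: 20.98
ee_pos: [0.5186, 0.2386, 0.2837]
eef_rot: [3.138, -0.002, 1.283]
force: [-0.0, -1.3, -1.8]
grip_width: 0.0474
```

```bash
python3 - <<'E'
from h import *
w=vision.camera('wrist');cv2.imwrite('pics/w17.png',w)
go([.368,-.243,.28],1.639)
E
```

```text
t 21.02 at [0.5193 0.2389 0.2875] [ 3.134 -0.004  1.283] lin [-505.1   -8.1    5.2] turn [ 0.008 -0.003 -0.356] v 0.111
```

View pics/w17.png

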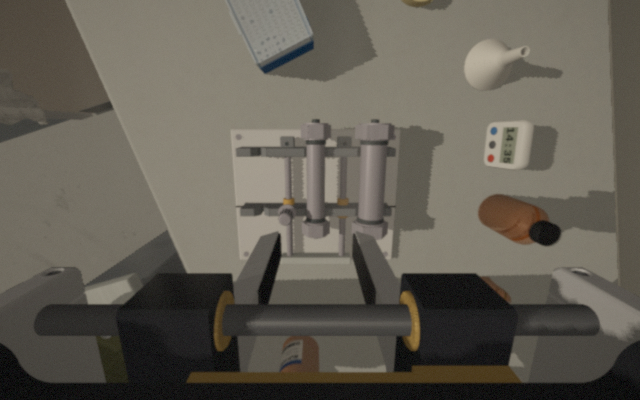

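Emit:
play_rows --moves '[{"claw": 0.5, "linear": [-58, -1, 0], "turn": [0, 0, -0.05]}, {"claw": 0.5, "linear": [-118, -2, 0], "turn": [0, 0, -0.1]}, {"claw": 0.5, "linear": [-178, -3, 0], "turn": [0, 0, -0.15]}, {"claw": 0.5, "linear": [-238, -4, 0], "turn": [0, 0, -0.2]}, {"claw": 0.5, "linear": [-298, -5, 0], "turn": [0, 0, -0.25]}, {"claw": 0.5, "linear": [-358, -6, 0], "turn": [0, 0, -0.3]}, {"claw": 0.5, "linear": [-418, -7, 0], "turn": [0, 0, -0.356]}, {"claw": 0.5, "linear": [-478, -8, 0], "turn": [0, 0, -0.356]}]'

```text
time_s: 22.02
ee_pos: [0.3748, -0.2189, 0.2852]
eef_rot: [3.133, -0.001, 1.639]
force: [0.1, 0.2, 0.1]
grip_width: 0.0472
```

```bash
python3 - <<'E'
from h import *
go([.368,-.243,.04],1.639)
E
```

```text
t 22.02 at [ 0.3748 -0.2189  0.2852] [ 3.133e+00 -1.000e-03  1.639e+00] lin [-24.  -10.6 245.1] turn [ 0.009 -0.001  0.   ] v 1.094
```

Emit:
play_rows --moves '[{"claw": 0.55, "linear": [-24, -10, 35], "turn": [0.009, 0, 0]}, {"claw": 0.55, "linear": [-24, -10, 90], "turn": [0.009, 0, 0]}, {"claw": 0.55, "linear": [-24, -10, 145], "turn": [0.009, 0, 0]}, {"claw": 0.55, "linear": [-24, -10, 200], "turn": [0.009, 0, 0]}, {"claw": 0.55, "linear": [-24, -10.5, 235], "turn": [0.009, 0, 0]}, {"claw": 0.55, "linear": [-24, -10.5, 240], "turn": [0.009, 0, 0]}, {"claw": 0.55, "linear": [-24, -10.5, 240], "turn": [0.009, 0, 0]}]'

```text
time_s: 22.9
ee_pos: [0.3684, -0.2433, 0.0459]
eef_rot: [3.141, -0.001, 1.639]
force: [0.4, 0.2, -0.4]
grip_width: 0.0515
```

```bash
python3 - <<'E'
from h import *
o=get_obs();go([.368,-.243,.003],1.639,o)
w=vision.camera('wrist');cv2.imwrite('pics/w18.png',w)
c=cam('wrist',o);u=np.array([np.cos(1.639),np.sin(1.639),0])
e=np.array([.368,-.243,.023])
for s in(.054,.060):print(proj(c,e+s*u))
e[2]=.014;print(proj(c,[e-.03*u,e+.05*u]))
E
```

```text
t 22.9 at [ 0.3684 -0.2433  0.0459] [ 3.141e+00 -1.000e-03  1.639e+00] lin [ 0.3 -0.4 42.9] turn [ 0.    -0.001  0.   ] v 0.023
[[315.80965094 158.63873598]]
[[315.80697905 149.77975817]]
[[315.85654391 264.49186225]
 [315.82738521 162.99133298]]
```

View pics/w18.png

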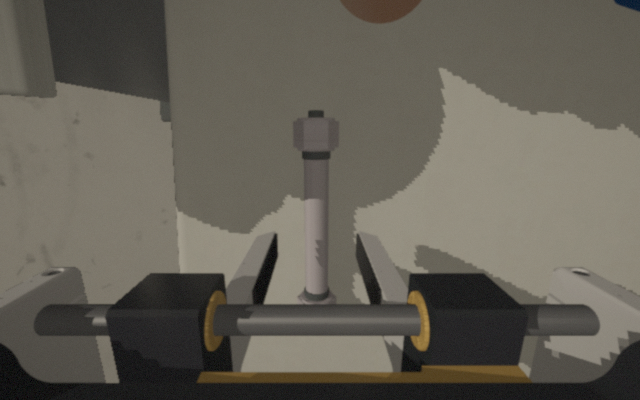

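Ring at (316,155), exactly as predicted. Grip.

Emit:
play_rows --force 40 --moves '[{"claw": 0.55, "linear": [0, 0, 25], "turn": [0, 0, 0]}, {"claw": 0.55, "linear": [0, 0, 40], "turn": [0, 0, 0]}, {"claw": 0.05, "linear": [0, 0, 42], "turn": [0, 0, 0]}, {"claw": 0.05, "linear": [0, 0, 42], "turn": [0, 0, 0]}, {"claw": 0.05, "linear": [0, 0, 42], "turn": [0, 0, 0]}, {"claw": 0.05, "linear": [0, 0, 42], "turn": [0, 0, 0]}, {"claw": 0.05, "linear": [0, 0, 42], "turn": [0, 0, 0]}]'

```text
time_s: 23.82
ee_pos: [0.3689, -0.2437, 0.0049]
eef_rot: [3.14, 0.0, 1.639]
force: [-2.0, 0.7, 6.1]
grip_width: 0.0169
```

```bash
python3 - <<'E'
from h import *
o=get_obs();go([.368,-.243,.295],1.639,o);print(o['grip_width'],o['force'])
E
```

```text
t 23.82 at [ 0.3689 -0.2437  0.0049] [3.14  0.    1.639] lin [   0.7   -0.4 -290.1] turn [0.001 0.    0.   ] v 0.001
0.016926963805565652 [-1.96240283  0.71136287  6.0580619 ]
```

Emit:
play_rows --moves '[{"claw": 0.05, "linear": [0, 0, -30], "turn": [0, 0, 0]}, {"claw": 0.05, "linear": [0, 0, -85], "turn": [0, 0, 0]}, {"claw": 0.05, "linear": [0, 0, -140], "turn": [0, 0, 0]}, {"claw": 0.05, "linear": [0, 0, -195], "turn": [0, 0, 0]}, {"claw": 0.05, "linear": [0, 0, -250], "turn": [0, 0, 0]}, {"claw": 0.05, "linear": [0, 0, -285], "turn": [0, 0, 0]}, {"claw": 0.05, "linear": [0, 0, -290], "turn": [0, 0, 0]}]'

```text
time_s: 24.7
ee_pos: [0.3688, -0.2438, 0.2963]
eef_rot: [3.138, 0.002, 1.64]
force: [-0.5, -0.1, -2.9]
grip_width: 0.0174
```

```bash
python3 - <<'E'
from h import *
o=get_obs();print(o['grip_width'],o['force'])
w=vision.camera('wrist');cv2.imwrite('pics/w19.png',w)
go([.4413,.2607,.295],1.2836)
E
```

```text
0.01735028983573707 [-0.51702375 -0.14734461 -2.85601214]
t 24.75 at [ 0.3685 -0.2436  0.2951] [3.139e+00 1.000e-03 1.639e+00] lin [ 4.982e+02  1.072e+02 -1.000e-01] turn [0.002 0.001 0.356] v 0.043
```

View pics/w19.png

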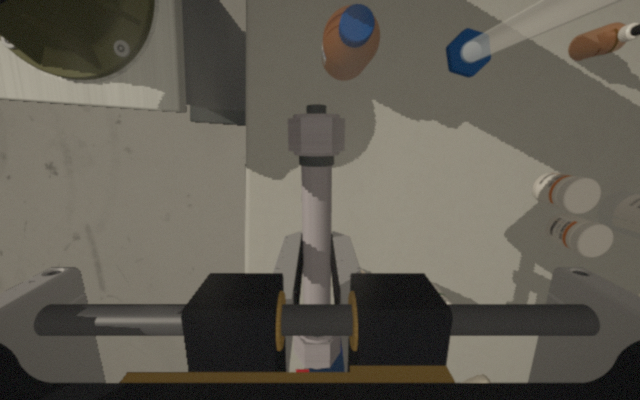

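Emit:
play_rows --moves '[{"claw": 0.05, "linear": [45, 10, 0], "turn": [0, 0, 0.04]}, {"claw": 0.05, "linear": [102, 22, 0], "turn": [0, 0, 0.09]}, {"claw": 0.05, "linear": [160, 35, 0], "turn": [0, 0, 0.14]}, {"claw": 0.05, "linear": [218, 47, 0], "turn": [0, 0, 0.2]}, {"claw": 0.05, "linear": [276, 59, 0], "turn": [0, 0, 0.25]}, {"claw": 0.05, "linear": [334, 72, 0], "turn": [0, 0, 0.3]}, {"claw": 0.05, "linear": [392, 85, 0], "turn": [0, 0, 0.356]}, {"claw": 0.05, "linear": [450, 97, 0], "turn": [0, 0, 0.356]}]'

```text
time_s: 25.75
ee_pos: [0.4338, 0.2138, 0.2925]
eef_rot: [3.142, 0.002, 1.283]
force: [1.2, -0.4, -2.4]
grip_width: 0.0167
```

```bash
python3 - <<'E'
from h import *
go([.4413,.2607,.073],1.2836)
E
```

```text
t 25.75 at [0.4338 0.2138 0.2925] [3.142e+00 2.000e-03 1.283e+00] lin [ 47.5  -6.2 219.4] turn [ 0.     0.002 -0.001] v 0.902
```

Emit:
play_rows --moves '[{"claw": 0.05, "linear": [40, -5, 15], "turn": [0, 0.002, 0]}, {"claw": 0.05, "linear": [47.5, -6, 55], "turn": [0, 0.002, 0]}, {"claw": 0.05, "linear": [47.5, -6, 105], "turn": [0, 0.002, 0]}, {"claw": 0.05, "linear": [47.5, -6, 155], "turn": [0, 0.002, 0]}, {"claw": 0.05, "linear": [47.5, -6, 195], "turn": [0, 0.002, 0]}, {"claw": 0.05, "linear": [47.5, -6, 217], "turn": [0, 0.002, 0]}, {"claw": 0.05, "linear": [47.5, -6, 219], "turn": [0, 0.002, 0]}, {"claw": 0.05, "linear": [47.5, -6, 219], "turn": [0, 0.002, 0]}]'

```text
time_s: 26.75
ee_pos: [0.4413, 0.2606, 0.0733]
eef_rot: [-3.141, 0.0, 1.283]
force: [0.1, -0.4, -2.3]
grip_width: 0.0171
```

```bash
python3 - <<'E'
from h import *
o=get_obs();go([.4413,.2607,.0426],1.2836,o)
w=vision.camera('wrist');cv2.imwrite('pics/w20.png',w)
E
```

```text
t 26.75 at [0.4413 0.2606 0.0733] [-3.141  0.     1.283] lin [ 0.2  0.  30.7] turn [-0.     0.    -0.001] v 0.021
```

View pics/w20.png

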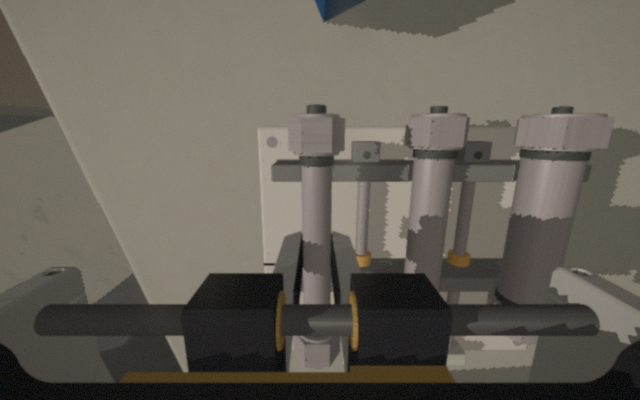

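Emit:
play_rows --moves '[{"claw": 0.05, "linear": [0, 0, 12], "turn": [0, 0, 0]}, {"claw": 0.05, "linear": [0, 0, 22], "turn": [0, 0, 0]}, {"claw": 0.05, "linear": [0, 0, 27], "turn": [0, 0, 0]}, {"claw": 0.05, "linear": [0, 0, 29], "turn": [0, 0, 0]}, {"claw": 0.05, "linear": [0, 0, 30], "turn": [0, 0, 0]}, {"claw": 0.05, "linear": [0, 0, 30], "turn": [0, 0, 0]}]'

```text
time_s: 27.55
ee_pos: [0.4417, 0.2608, 0.044]
eef_rot: [3.141, -0.001, 1.283]
force: [0.2, -0.0, -2.4]
grip_width: 0.017
```

```bash
python3 - <<'E'
from h import *
o=get_obs();go([.4413,.2607,.0426],1.2836,o);print(o['force'])
E
```

```text
t 27.55 at [0.4417 0.2608 0.044 ] [ 3.141e+00 -1.000e-03  1.283e+00] lin [-0.2 -0.3  1.4] turn [ 0.001 -0.001 -0.001] v 0.003
[ 0.21756491 -0.00528877 -2.42206521]
```

Emit:
play_rows --moves '[{"claw": 0.05, "linear": [0, 0, 1], "turn": [0, 0, 0]}, {"claw": 0.05, "linear": [0, 0, 2], "turn": [0, 0, 0]}, {"claw": 0.05, "linear": [0, 0, 3], "turn": [0, 0, 0]}, {"claw": 0.05, "linear": [0, 0, 3], "turn": [0, 0, 0]}]'

```text
time_s: 28.05
ee_pos: [0.4419, 0.261, 0.0428]
eef_rot: [3.14, -0.001, 1.283]
force: [-11.3, -4.4, 22.8]
grip_width: 0.0168
```

Emit:
play_rows --moves '[{"claw": 0.4, "linear": [0, 0, 0], "turn": [0, 0, 0]}, {"claw": 0.4, "linear": [0, 0, 0], "turn": [0, 0, 0]}, {"claw": 0.4, "linear": [0, 0, 0], "turn": [0, 0, 0]}, {"claw": 0.4, "linear": [0, 0, -30], "turn": [0, 0, 0]}, {"claw": 0.4, "linear": [0, 0, -85], "turn": [0, 0, 0]}, {"claw": 0.4, "linear": [0, 0, -145], "turn": [0, 0, 0]}, {"claw": 0.4, "linear": [0, 0, -175], "turn": [0, 0, 0]}, {"claw": 0.4, "linear": [0, 0, -175], "turn": [0, 0, 0]}]'

```text
time_s: 29.05
ee_pos: [0.4423, 0.2612, 0.2197]
eef_rot: [3.137, -0.004, 1.283]
force: [-0.2, 0.7, -1.2]
grip_width: 0.0376
```

Emit:
play_rows --moves '[{"claw": 0.4, "linear": [-40, -20, 0], "turn": [0, 0, 0]}, {"claw": 0.4, "linear": [-80, -40, -10], "turn": [0, 0, 0]}, {"claw": 0.4, "linear": [-80, -60, -30], "turn": [0, 0, 0]}, {"claw": 0.4, "linear": [-80, -60, -30], "turn": [0, 0, 0]}]'

```text
time_s: 29.55
ee_pos: [0.3617, 0.2016, 0.249]
eef_rot: [3.137, -0.005, 1.284]
force: [0.2, 0.2, -0.9]
grip_width: 0.0376
```

```bash
python3 - <<'E'
from h import *
o=get_obs();go(o['ee_pos'],None,o)
w=vision.camera('wrist');cv2.imwrite('pics/w21.png',w)
np.savez('w21.npz',p=o['ee_pos'],r=o['eef_rot'])
s=vision.camera('side');crop(s,205,180,395,400,3,'pics/s21.png')
t=vision.camera('top');crop(t,170,90,450,260,2,'pics/t21.png')
E
```

```text
t 29.55 at [0.3617 0.2016 0.249 ] [ 3.137 -0.005  1.284] lin [0. 0. 0.] turn [0. 0. 0.] v 0.05
```

View pics/w21.png

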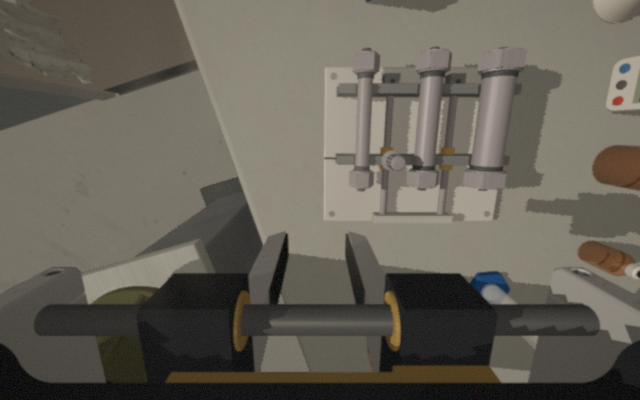

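View pics/s21.png

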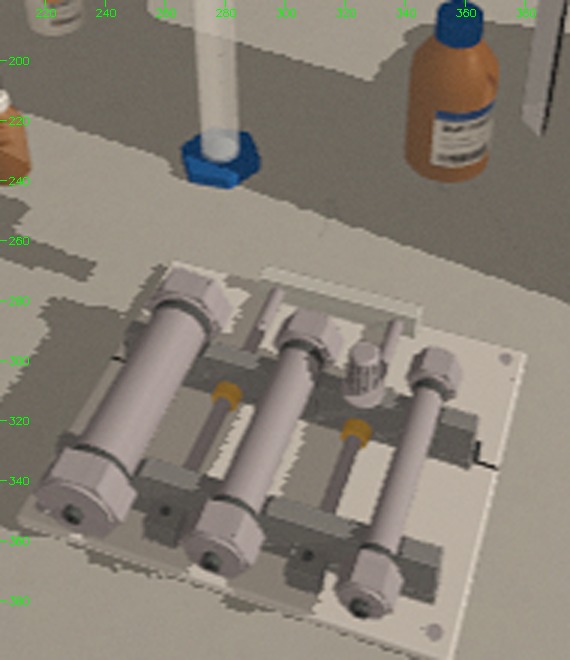

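View pics/t21.png

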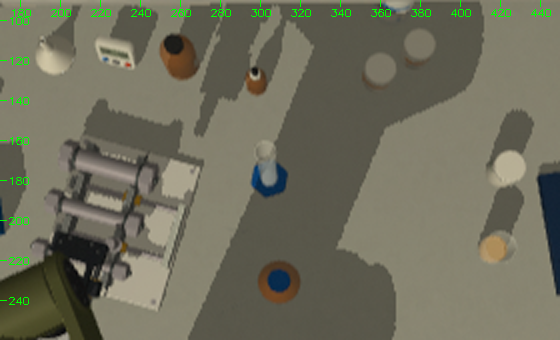

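```bash
python3 - <<'E'
from h import *
d=np.load('w21.npz');o=dict(ee_pos=d['p'],eef_rot=d['r']);c=cam('wrist',o)
w=cv2.imread('pics/w21.png');crop(w,315,35,535,225,3,'pics/w21c.png')
p=(.518,.238,-1.858);a,s=np.cos(p[2]),np.sin(p[2])
W=lambda x,y,z:[p[0]+a*x-s*y,p[1]+s*x+a*y,z]
for y,z,n in((.08,.0535,.023),(0,.0524,.018),(-.08,.0517,.014)):
    print(((proj(c,[W(-.080,y,z+n),W(-.058,y,z+n*.8),W(.058,y,z+n*.8),W(.080,y,z+n)])-[315,35])*3).round().tolist())
print('line/saddle',((proj(c,[W(.044,-.128,.012),W(.038,-.112,.05),W(.05,-.112,.05)])-[315,35])*3).round().tolist())
E
```

```text
[[600.0, 43.0], [582.0, 111.0], [536.0, 416.0], [534.0, 471.0]]
[[376.0, 48.0], [366.0, 113.0], [337.0, 415.0], [335.0, 468.0]]
[[159.0, 51.0], [156.0, 115.0], [144.0, 413.0], [143.0, 466.0]]
line/saddle [[26.0, 369.0], [66.0, 363.0], [66.0, 391.0]]
```

View pics/w21c.png

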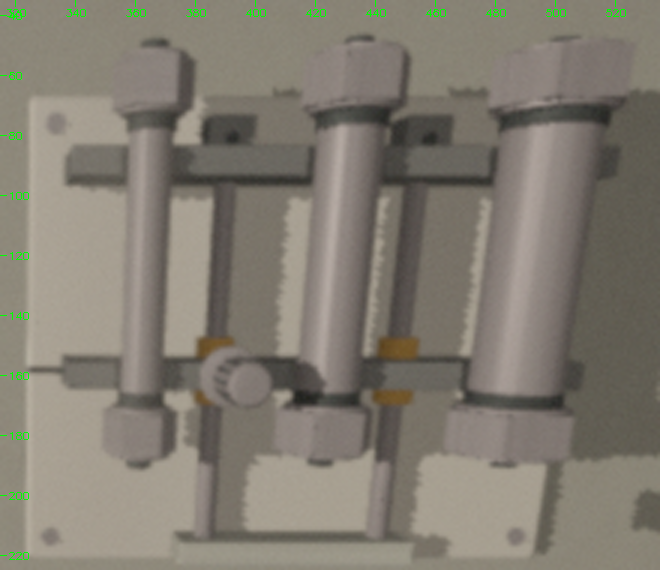

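```bash
python3 - <<'E'
from h import *
go([.448,.2128,.22],2.8544)
E
```

```text
t 29.7 at [0.3621 0.2014 0.2477] [ 3.139e+00 -2.000e-03  1.283e+00] lin [35.2 79.  28. ] turn [ 0.004  0.    -1.571] v 0.007
```

Emit:
play_rows --moves '[{"claw": 0.4, "linear": [0, 0, 0], "turn": [0, 0, -0.18]}, {"claw": 0.4, "linear": [0, 0, 0], "turn": [0, 0, -0.36]}, {"claw": 0.4, "linear": [0, 0, 0], "turn": [0, 0, -0.54]}, {"claw": 0.4, "linear": [0, 0, 0], "turn": [0, 0, -0.72]}, {"claw": 0.4, "linear": [0, 20, 0], "turn": [0, 0, -0.9]}, {"claw": 0.4, "linear": [10, 40, 0], "turn": [0, 0, -1.08]}, {"claw": 0.4, "linear": [20, 60, 10], "turn": [0, 0, -1.26]}, {"claw": 0.4, "linear": [35, 79, 20], "turn": [0, 0, -1.44]}]'

```text
time_s: 30.7
ee_pos: [0.4489, 0.2124, 0.2261]
eef_rot: [3.14, 0.001, 2.729]
force: [-0.2, -1.0, -0.2]
grip_width: 0.0377
```

Emit:
play_rows --moves '[{"claw": 0.4, "linear": [0, 0, 0], "turn": [0, 0, -0.14]}, {"claw": 0.4, "linear": [0, 0, 0], "turn": [0, 0, -0.14]}, {"claw": 0.4, "linear": [0, 0, 0], "turn": [0, 0, -0.14]}]'

```text
time_s: 31.08
ee_pos: [0.4489, 0.2124, 0.2256]
eef_rot: [3.141, 0.001, 2.865]
force: [0.3, 0.4, -0.2]
grip_width: 0.0375
```

```bash
python3 - <<'E'
from h import *
o=get_obs();go([.448,.2128,.22],2.8544,o)
w=vision.camera('wrist');crop(w,225,90,425,280,4,'pics/w22.png')
E
```

```text
t 31.07 at [0.4489 0.2124 0.2256] [3.141e+00 1.000e-03 2.865e+00] lin [1.  0.2 5.6] turn [0.001 0.001 0.011] v 0.012
```

View pics/w22.png

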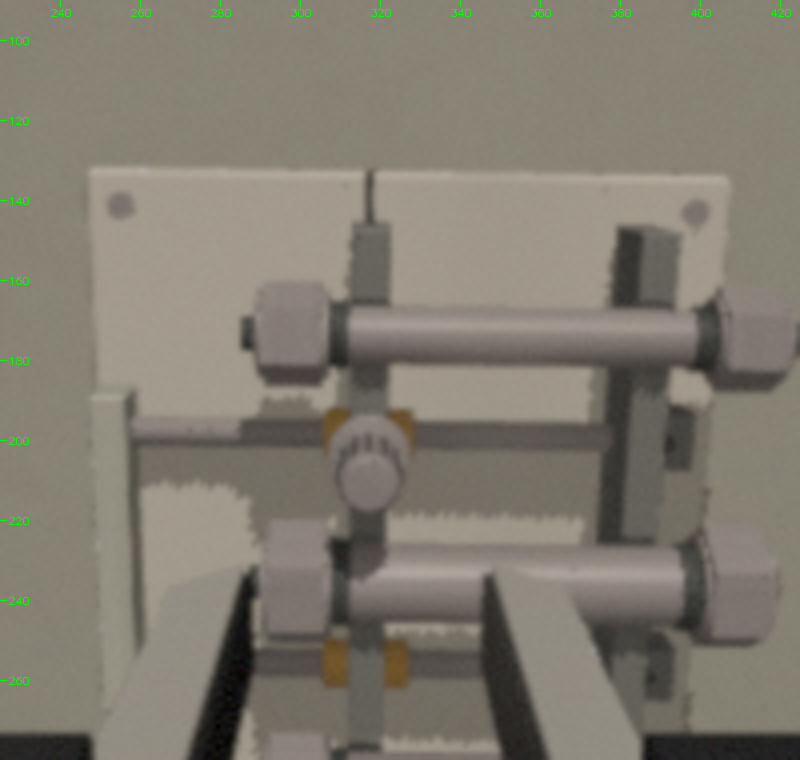

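```bash
python3 - <<'E'
from station import hand_in
print(hand_in())
E
```

```text
the job is handed in; nothing more can be done
None
```

The saddle is on the black line and all three columns are in their grooves. I handed the job in at about 31 s of the 72 s; `hand_in` gave no verdict.

- **Saddle:** I slid it about 37 mm by its knob. The last view, looking straight along its mid-plane, shows the pointer within about 1 mm of the line. An oblique view just before had suggested about 2 mm, which would still be within the 4 mm allowed.
- **Columns:** I lifted the thick, medium and thin columns over the bottle and cylinder and lowered each until I felt contact. They met the grooves within about 0.5 mm of the expected height, and I then opened the gripper. The final wrist and side pictures show each column parallel to the grooves with its nuts outside both saddles. One oblique check put the ends next to the sliding saddle about 3–4 mm from where I predicted. The saddle edges were off in the same direction in that view, so I took it as a calibration error.
- **Bystanders:** The bottle, cylinder, beaker and pot look undisturbed in the last top and side pictures. I compared them by eye and did not measure.
- **Arm:** At hand-in it was clear of everything, with the fingertips about 0.22 m above the bench.

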